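# Change over the inspection station

## Task

Change over this inspection station: clear every module bar off the white plate and lay it flat in the green tray, and only when the plate is bare spray it by pressing the nozzle cap of the canister fully down and letting it come up. Then set the finned heat sink on the plate, fins up, and clear the carton out of the way of the counter's lever onto the black rubber mat. With both in place, swing the lever all the way to its stop and let it spring back, leaving the brush, the beaker and the reel alone throughout.

Things in the scene. Friction and masses are not known exactly. Their poses are not given: they have to be found in the camera images.
- plate: fixed white inspection plate, 160 x 230 mm (x, y), 8 mm thick; origin at the centre of its underside on the bench, so its top is 8 mm above the origin; x and y along its sides
- tray: fixed open green plastic tray, 160 x 240 mm outside (x, y), 22 mm high, walls and floor 5 mm thick, fine 1 mm ribs on the floor (looks only); origin at the centre of its underside on the bench
- mat: fixed black rubber mat, 130 x 110 mm (x, y), 3 mm thick; origin at the centre of its underside on the bench
- canister: fixed metal cleaner canister, 60 mm across, shoulder 112 mm high, with a white nozzle cap on top; origin at the centre of its underside on the bench, z up
- nozzle (a joint): how far the nozzle cap is pressed down, m: 0 up, 0.010 fully down; sprung, 3 N to start and 8 N fully down; it comes up when released
- nozzle_top (a point): centre of the top face of the nozzle cap, which is a white disc 32 mm across and 22 mm high; 164 mm above the bench when up; moves with the cap
- counter: fixed bench counter: grey housing 85 x 90 mm (x, y), 40 mm high, its centre 72 mm along +x from the origin; origin on the bench, between the housing and the far reach of the lever; the lever reaches from the housing towards -x
- lever (a joint): angle of the counter's advance lever, rad: 0 at rest, 1.0 at its stop; it turns clockwise seen from above about a vertical axis, so that its pin goes from the counter's -y side to its +y side; sprung back, about 1.5 N at the pin at rest to 5 N at the stop
- lever_pin (a point): top centre of the upright black pin at the lever's end: 14 mm diameter, 92 mm above the bench at its top, standing 32 mm above the top of the steel arm (14 mm wide, 52 to 60 mm above the bench); 120 mm from the pivot; moves with the lever
- lever_pivot (a point): point on the lever's vertical axis, 50 mm above the bench
- carton: loose cardboard carton, 80 x 56 x 66 mm (x, y, z), about 0.35 kg, standing in the path of the counter's lever; origin at the centre of its underside
- carton_mid (a point): the middle of the carton, 33 mm above its underside
- sink: loose aluminium finned heat sink, 90 x 56 x 40 mm (x, y, z), about 0.25 kg, fins up (+z), running along x; origin at the centre of its underside
- brush: bystander: a loose hand brush, 160 mm long, lying on the bench; leave it alone
- beaker: bystander: a loose glass beaker, 70 mm across, 80 mm high; origin at the centre of its underside; leave it alone
- reel: bystander: a loose flat reel, 100 mm across, 18 mm high; origin at the centre of its underside; leave it alone
- bar0: loose black module bar, 100 x 22 x 20 mm (x, y, z), 0.09 kg, with silver contacts on top, starting on the plate; origin at the centre of its underside; may be absent (then None from the start)
- bar1: loose black module bar, 100 x 22 x 20 mm (x, y, z), 0.09 kg, with silver contacts on top, starting on the plate; origin at the centre of its underside; may be absent (then None from the start)
- bar2: loose black module bar, 100 x 22 x 20 mm (x, y, z), 0.09 kg, with silver contacts on top, starting on the plate; origin at the centre of its underside; may be absent (then None from the start)
- bar3: loose black module bar, 100 x 22 x 20 mm (x, y, z), 0.09 kg, with silver contacts on top, starting on the plate; origin at the centre of its underside; may be absent (then None from the start)

How it is judged:
By the outcome, as a careful person would: the job done as asked, in the order asked, and still so for the second after the job is handed in, with the robot touching nothing.
Of bar0, bar1, bar2, bar3 only 2 to 4 are there at a start; the rules pass over those that are not, and their reading is None.
At some moment in a run one of carton, sink may be knocked a few centimetres aside while the robot is not near it.
Once in a run the grip may slacken for a moment while it holds something.
It also fails if it takes over 210 s, if anything falls off the work surface, if the arm or the gripper's body presses on something with over 40 N, if the wrist force passes 120 N, or if a joint passes its speed limit or range.

## Robot

A 6-joint arm with a two-finger parallel gripper is mounted at the origin on the work surface. World frame = base frame: x ahead of the robot, y to its left, z up, the work surface at z = 0. Lengths are in m, angles in rad, forces in N, time in s.
With the tool pointing down it reaches from about 0.375 to 0.975 m from the base axis. Payload 3.8 kg.
Tool frame: the origin (TCP) lies midway between the tips of the shut fingers; the grasp point (between the pads) lies 19 mm behind it; z points along the fingers, y is the line along which they close (so a half turn about z gives the same grasp; the last joint's range is limited). The gripper opens to 88 mm and grips with 3 to 60 N. Pads are 18 mm wide; open, the fingers measure 123 mm over their backs; the gripper's body (75 mm by 187 mm) begins 45 mm behind the grasp point.
Start: joints at [-0.037, 0.264, 1.604, -0, 1.274, -0.037], TCP at [0.675, -0, 0.239] pointing down, gripper open.
Joint ranges: [-2.63, 2.63], [-0.94, 2.18], [0.31, 2.57], [-1.31, 4.45], [0, 2.66], [-2.55, 2.55]. Speed limits (rad/s): [2.57, 2.57, 3.14, 3.14, 3.14, 3.14].

## Interface

Orientations are given as a 3x3 rotation matrix whose columns are the frame's x, y, z axes.
In Python, from plant import robot, snapshot gives the robot as it stands. The module is installed in compiled form; this text tells all that it offers.
- The arm moves only by the tool carry_out, never from a script. Its argument "rows" is a list of rows, each an object of numbers: "dx", "dy", "dz": the shift along the tool's x, y, z in m; "ax", "ay", "az": the turn, a rotation vector about the tool's x, y, z in degrees; "jaw": the finger opening in m, from 0 to 0.0881. In form: [{"dx": .., "dy": .., "dz": .., "ax": .., "ay": .., "az": .., "jaw": ..}, ...]. A call has 1 to 8 rows; each row shifts and turns the commanded pose from where the row before left it, along the tool's axes as they then stand; what a row does not reach is not made up. A row lasts 1/10 s, in which the tool goes at most 50 mm and 8.59 degrees, less where a joint would pass 70% of its speed; a pose out of reach is approached as far as the arm can. A call with a gripper value outside its range is refused whole. The fingers move at their own pace and stop on an object; "newtons" is the grip in N (left out, the last holds). Time passes only in rows, so rows that do not move let the fingers close. It gives the time, the measured TCP pose, the force, the opening and the grip force at its end, in the units of the state.
- robot.read_state(): the state, without advancing time (a new reading comes with each control period).
- snapshot(name): name is "scene" or "side" or "wrist"; returns a dict with "pixels" (420x560x3 uint8, red, green, blue), "K" (3x3 intrinsics, pixels), "R" (3x3) and "t" (3): a world point X has camera coordinates R X + t. Camera axes: x right, y down, z forward; pixel columns grow to the right and rows downward; lengths in m; the calibration is good to about 2 mm. A picture is of the moment at which its call begins. There is no depth.
- robot.job_done(): hands the job in; it is judged then, once.
The state is a dict: "time": time; "qpos": joint angles; "qd": joint speeds; "joint_efforts": joint torques, N m; "ee_pos": TCP position; "tcp_rot": TCP orientation; "ft_force": force on the tool from outside, world axes, zero at the start; "wrist_torque": the same for the moment, N m; "grip_width": opening from 0.0 (shut) to 1.0 (fully open); "gripper_force": force on a finger pad.
Only numpy, scipy, OpenCV 4.12 (cv2) and the standard library are available. Lean on these libraries where they do the work, as an engineer would, in place of code of your own. Each camera call takes 0.05 s, during which the arm holds its last target. There are 200 camera calls.

## Working session

There is one attempt and no reset: what is moved stays moved. The work goes in short steps, Python scripts to look and compute and a tool call to move; the robot and the scene stay as the last step left them, time stands still between calls to the robot, and variables do not carry over. Pictures are saved under pics/ and viewed, at most 14 in all, crops included, and the job is handed in when it is done.

Besides the shell and the picture viewer there is one more tool, called after "Call:" as name(argument=value, ...) on one line, values as JSON. carry_out: Moves the arm, as the interface text tells. Its arguments: {"type":"object","properties":{"rows":{"type":"array"},"newtons":{"type":"number"}},"required":["rows"]}

```bash
mkdir -p pics; cat > h.py <<'E'
import numpy as np, cv2
from plant import robot, snapshot
def snap(n,f):
    s=snapshot(n); cv2.imwrite(f'pics/{f}.png',s['pixels'][:,:,::-1]); np.savez(f'pics/{f}.npz',**s); return s
def load(f): return dict(np.load(f'pics/{f}.npz'))
def ray(s,uv):
    uv=np.atleast_2d(np.array(uv,float)); d=np.c_[uv,np.ones(len(uv))]@np.linalg.inv(s['K']).T@s['R']
    return -s['R'].T@s['t'], d
def onz(s,uv,z):
    c,d=ray(s,uv); return c+d*((z-c[2])/d[:,2])[:,None]
def tri(s1,uv1,s2,uv2):
    A=[];b=[]
    for s,uv in((s1,uv1),(s2,uv2)):
        c,d=ray(s,uv); d=d[0]/np.linalg.norm(d[0]); P=np.eye(3)-np.outer(d,d); A.append(P);b.append(P@c)
    A=np.vstack(A);b=np.hstack(b); x=np.linalg.lstsq(A,b,rcond=None)[0]; return x, np.linalg.norm(A@x-b)
def proj(s,X):
    p=(np.atleast_2d(X)@s['R'].T+s['t'])@s['K'].T; return p[:,:2]/p[:,2:]
E
python3 - <<'E'
from h import *
np.set_printoptions(precision=3,suppress=True)
for n in('scene','side','wrist'):
    s=snap(n,n+'0'); print(n,-s['R'].T@s['t'],s['R'][2],s['K'][0,0])
print(robot.read_state())
E
```

```text
scene [1.498 0.05  1.255] [-0.616 -0.039 -0.786] 522.7700982709041
side [0.196 0.728 0.692] [ 0.414 -0.712 -0.567] 429.4605577998915
wrist [0.675 0.082 0.384] [-0.001 -0.316 -0.949] 378.4839619481755
{'time': 0.15, 'qpos': array([-0.037,  0.265,  1.605, -0.   ,  1.274, -0.037]), 'qd': array([-0.001, -0.003, -0.005, -0.   , -0.002,  0.   ]), 'joint_efforts': array([ -0.   , -50.285, -35.747,   0.073,   0.025,  -0.   ]), 'ee_pos': array([0.674, 0.   , 0.238]), 'tcp_rot': array([[-0.   ,  1.   , -0.002],
       [ 1.   ,  0.   ,  0.   ],
       [ 0.   , -0.002, -1.   ]]), 'ft_force': array([ 1.601, -0.81 , -0.666]), 'wrist_torque': array([-0.021,  0.006, -0.001]), 'gripper_force': 0.0, 'grip_width': 1.0007042702816822}
```

View pics/scene0.png

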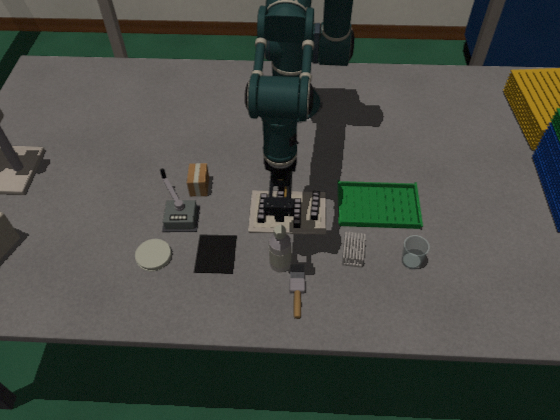

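View pics/side0.png

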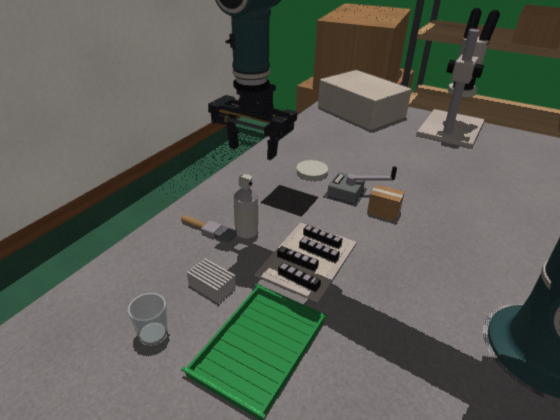

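The scene view shows four bars on the plate (about 262–318, 207), tray (380,205), sink (354,249), canister (282,250), mat (216,253), counter (180,215), carton (199,180), reel (153,254), brush (297,290) and beaker (415,252). The side view confirms four bars (280–340, 235–275).

View pics/wrist0.png

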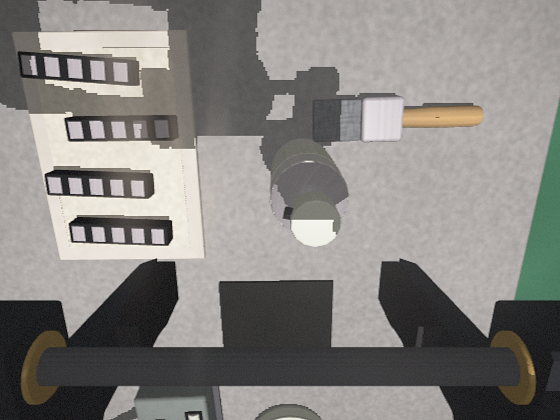

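The wrist view shows the four bars on the white plate (rows 68, 128, 185, 231), the canister cap (316,228), the brush (400,118), and the mat (277,310) behind the fingers. Rough positions first.

```bash
python3 - <<'E'
from h import *
np.set_printoptions(precision=3,suppress=True)
s=load('scene0')
for n,uv,z in [('plate',(288,211),.008),('tray',(380,205),.0),('sink',(354,249),.04),('can',(280,228),.16),('mat',(216,253),.003),('counter',(181,208),.04),('carton',(199,175),.066),('reel',(153,254),.018),('beaker',(415,252),.04),('pin',(163,171),.09),('pivot',(180,203),.05),('brush',(297,290),.01)]:
    print(n,onz(s,uv,z)[0])
E
```

```text
plate [0.514 0.012 0.008]
tray [0.471 0.294 0.   ]
sink [0.666 0.203 0.04 ]
can [ 0.691 -0.002  0.16 ]
mat [ 0.673 -0.189  0.003]
counter [ 0.542 -0.306  0.04 ]
carton [ 0.431 -0.266  0.066]
reel [ 0.695 -0.364  0.018]
beaker [0.668 0.372 0.04 ]
pin [ 0.441 -0.371  0.09 ]
pivot [ 0.531 -0.31   0.05 ]
brush [0.787 0.048 0.01 ]
```

Call:
carry_out(rows=[{"dx": 0.04,"dz": -0.02},{"dx": 0.04,"dz": -0.02},{"dx": 0.04,"dz": -0.02},{"dx": 0.03,"dz": -0.02},{"dx": 0,"dz": -0.02},{}])

```text
validation failed for argument at $.ro...
```

Call:
carry_out(rows=[{"dx": 0.04,"dy": -0.02,"dz": -0.02},{"dx": 0.04,"dy": -0.02,"dz": -0.02},{"dx": 0.04,"dy": -0.02,"dz": -0.02},{"dx": 0.04,"dy": -0.02,"dz": -0.02},{"dx": 0.04,"dy": -0.02,"dz": -0.02},{"dx": 0.02,"dz": -0.02},{"dx": 0.0},{"dx": 0.0}])

```text
validation failed for argument at $.ro...
```

```bash
python3 - <<'E'
from h import *
np.set_printoptions(precision=3,suppress=True)
s=snap('wrist','wA'); print(-s['R'].T@s['t'],robot.read_state()['ee_pos'])
E
```

```text
[0.675 0.082 0.385] [0.675 0.    0.238]
```

View pics/wA.png

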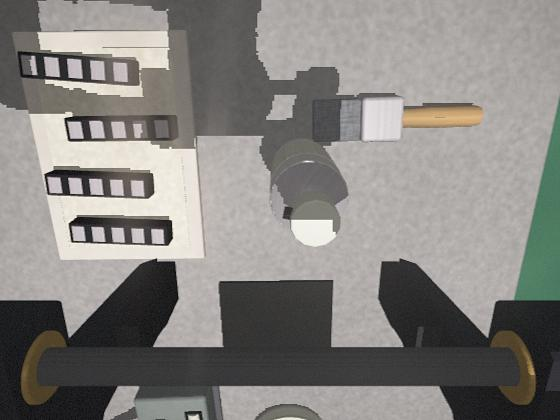

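The move was refused, so this is the same view as before. I'll give every field in each row.

Call:
carry_out(rows=[{"dx": 0.04,"dy": -0.02,"dz": -0.02,"ax": 0,"ay": 0,"az": 0,"jaw": 0.088},{"dx": 0.04,"dy": -0.02,"dz": -0.02,"ax": 0,"ay": 0,"az": 0,"jaw": 0.088},{"dx": 0.04,"dy": -0.02,"dz": -0.02,"ax": 0,"ay": 0,"az": 0,"jaw": 0.088},{"dx": 0.04,"dy": -0.02,"dz": -0.02,"ax": 0,"ay": 0,"az": 0,"jaw": 0.088},{"dx": 0.04,"dy": -0.02,"dz": -0.02,"ax": 0,"ay": 0,"az": 0,"jaw": 0.088},{"dx": 0,"dy": 0,"dz": 0,"ax": 0,"ay": 0,"az": 0,"jaw": 0.088},{"dx": 0,"dy": 0,"dz": 0,"ax": 0,"ay": 0,"az": 0,"jaw": 0.088}])

```text
time: 0.9
ee_pos: [0.5749, 0.2008, 0.3393]
tcp_rot: [[-0.002, 1.0, 0.002], [1.0, 0.002, -0.0], [-0.0, 0.002, -1.0]]
ft_force: [-0.6, -1.1, -0.3]
grip_width: 1.0
gripper_force: 0.0
```

```bash
python3 - <<'E'
from h import *
s=snap('wrist','wA')
E
```

Call:
carry_out(rows=[{"dx": -0.045,"dy": 0,"dz": 0,"ax": 0,"ay": 0,"az": 0,"jaw": 0.088},{"dx": -0.045,"dy": 0,"dz": 0,"ax": 0,"ay": 0,"az": 0,"jaw": 0.088},{"dx": -0.02,"dy": 0,"dz": 0,"ax": 0,"ay": 0,"az": 0,"jaw": 0.088},{"dx": 0,"dy": 0,"dz": 0,"ax": 0,"ay": 0,"az": 0,"jaw": 0.088},{"dx": 0,"dy": 0,"dz": 0,"ax": 0,"ay": 0,"az": 0,"jaw": 0.088}])

```text
time: 1.45
ee_pos: [0.575, 0.0885, 0.3374]
tcp_rot: [[0.003, 1.0, -0.002], [1.0, -0.003, 0.0], [0.0, -0.002, -1.0]]
ft_force: [0.3, -0.4, 0.4]
grip_width: 0.998
gripper_force: 0.0
```

```bash
python3 - <<'E'
from h import *
s=snap('wrist','wB')
a=load('wA')['pixels'];b=s['pixels']
cv2.imwrite('pics/AB.png',cv2.resize(np.vstack([a[:310],b[:310]]),(560,600),interpolation=cv2.INTER_AREA)[:,:,::-1])
E
```

```text
(no output)
```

View pics/AB.png

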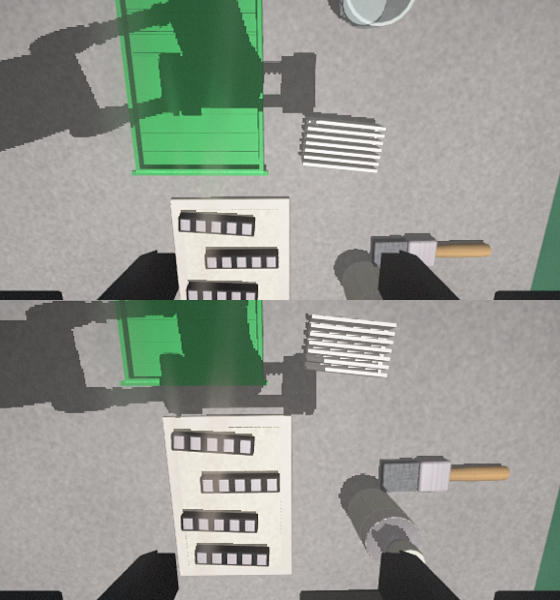

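Top: the tray's near edge is at (135–265,172), the sink at (343,145), the plate top edge at row 198. Bottom: the whole plate (165–290, 415–575) with four bars in rows 443, 482, 522 and 555, and the sink at (350,345). Now measuring.

```bash
cat > m.py <<'E'
from h import *
from itertools import product
np.set_printoptions(precision=4,suppress=True)
def contacts(s, zt=.028):
    p=s['pixels']; g=p.min(2); k=cv2.connectedComponentsWithStats((g>95).astype(np.uint8),connectivity=4)
    out=[]
    for i in range(1,k[0]):
        x,y,w,h,a=k[2][i]
        if 40<a<420 and .5<w/h<2 and a>.7*w*h and y+h<300:
            # dark ring above and below
            c=k[3][i]; X=onz(s,c,zt)[0]
            if g[max(y-4,0),int(c[0])]<70 and g[min(y+h+3,419),int(c[0])]<70: out.append(c)
    return np.array(out)
E
python3 - <<'E'
from m import *
D={}
for f in('wrist0','wA','wB'):
    s=load(f); c=contacts(s); X=onz(s,c,.028); print(f,len(c))
    ok=(X[:,0]>.40)&(X[:,0]<.62)
    c,X=c[ok],X[ok]; o=np.argsort(X[:,1]);c,X=c[o],X[o]
    # group by y
    g=np.split(np.arange(len(X)),np.where(np.diff(X[:,1])>.018)[0]+1)
    for q in g:
        x=X[q]; m=x.mean(0); print(len(q),m, 'yaw',np.degrees(np.polyfit(x[:,0],x[:,1],1)[0]) if len(q)>1 else 0,'span',np.ptp(x[:,0]))
    D[f]=[c[q].mean(0) for q in g if len(q)==5]
for f in('wrist0','wA'):
    for a in D[f]:
        r=[tri(load(f),a,load('wB'),b) for b in D['wB']]
        r=min(r,key=lambda t:t[1] if 0<t[0][2]<.05 else 9); print(f,r)
# green
for f in('wA','wB','scene0'):
    s=load(f); p=s['pixels'].astype(int); m=((p[...,1]>1.6*p[...,0])&(p[...,1]>1.5*p[...,2])&(p[...,1]>60)).astype(np.uint8)
    if f=='scene0': m[:150]=0;m[260:]=0;m[:,:330]=0;m[:,440:]=0
    else: m[300:]=0;m[:,400:]=0
    cn=max(cv2.findContours(m,0,2)[0],key=cv2.contourArea); h=cv2.approxPolyDP(cv2.convexHull(cn),6,True)[:,0]
    print(f,h.tolist()); print(onz(s,h,.022))
E
```

```text
Traceback (most recent call last):
  File "h.py", line 10, in onz
    c,d=ray(s,uv); return c+d*((z-c[2])/d[:,2])[:,None]
        ~~~^^^^^^
  File "h.py", line 7, in ray
    uv=np.atleast_2d(np.array(uv,float)); d=np.c_[uv,np.ones(len(uv))]@np.linalg.inv(s['K']).T@s['R']
                                            ~~~~~~~~~~~~~~~~~~~~~~~~~~^~~~~~~~~~~~~~~~~~~~~~~~
ValueError: matmul: Input operand 1 has a mismatch in its core dimension 0, with gufunc signature (n?,k),(k,m?)->(n?,m?) (size 3 is different from 1)
```

```bash
python3 - <<'E'
from m import *
s=load('wrist0');g=s['pixels'].min(2); print(g[222:244,66:100:2])
E
```

```text
[[221 228  79  14  22  13  10  20  24  11  29  20  32  32  24  36  36]
 [218 162  28  33  35  32  34  32  32  31  28  23  31  27  39  32  38]
 [217 161  39  36  38  37  36  38  38  43  41  44  49  39  46  40  43]
 [203 172  35  63  51  60  53  44  49  45  48  44  43  45  43  43  48]
 [219 188  26 143 136 142 126 111 110  44  44  49  41  72  66  70  69]
 [195 180  27 175 199 202 203 204 217  76  42  45  36 176 176 180 179]
 [221 185  29 172 190 198 197 199 206 102  47  39  39 175 194 201 199]
 [220 204  29 161 188 198 197 196 202 107  45  38  38 173 195 200 196]
 [196 226  24 166 193 195 194 194 200 123  36  45  45 173 192 200 200]
 [218 225  27 159 193 196 197 199 202 125  46  47  44 161 193 197 195]
 [178 229  59 158 190 193 199 195 201 147  40  49  42 162 192 193 195]
 [219 228  92 117 192 194 199 197 194 149  43  48  45 159 191 197 196]
 [219 218  96  86 197 196 197 194 202 161  37  42  46 123 197 196 202]
 [220 209 124  88 197 193 198 195 199 171  38  45  49 121 195 197 199]
 [220 224 130  58 198 195 195 195 196 179  36  49  41  87 196 193 198]
 [219 221 161  57 196 190 198 195 197 175  34  43  47  83 196 196 201]
 [219 219 164  24 197 192 199 193 194 192  42  35  39  88 199 196 198]
 [221 205 164  30 183 192 200 197 192 210  45  45  45  63 201 197 197]
 [219 188 178  25 182 188 197 194 195 207  45  37  48  34 196 193 197]
 [221 189 177  39  37  21  64  66  63  99  54  34  36  38 154 150 178]
 [221 219 221 108 110  89  87  87  77  66  78  78  61  56  54  48  38]
 [219 222 215 224 229 227 227 228 206 178 192 192 149 144 145 126 114]]
```

```bash
sed -i 's/g>95/g>T/; s/def contacts(s, zt=.028)/def contacts(s, zt=.028, T=115)/; s/if g\[max.*70: out/if .35<X[0]<.7: out/' m.py
cat > run1.py <<'E'
from m import *
D={}
for f in('wrist0','wA','wB'):
    s=load(f); c=contacts(s); c=c if len(c) else np.zeros((0,2)); X=onz(s,c,.028); print(f,len(c))
    ok=(X[:,0]>.42)&(X[:,0]<.60)&(abs(X[:,1])<.12)
    c,X=c[ok],X[ok]; o=np.argsort(X[:,1]);c,X=c[o],X[o]
    g=np.split(np.arange(len(X)),np.where(np.diff(X[:,1])>.018)[0]+1)
    for q in g:
        x=X[q]; m=x.mean(0); print(len(q),m, 'yaw',np.degrees(np.polyfit(x[:,0],x[:,1],1)[0]) if len(q)>1 else 0,'span',np.ptp(x[:,0]))
    D[f]=[c[q].mean(0) for q in g if len(q)==5]
for f in('wrist0','wA'):
    for a in D[f]:
        r=[tri(load(f),a,load('wB'),b) for b in D['wB']]
        if r: r=min(r,key=lambda t:t[1] if 0<t[0][2]<.05 else 9); print(f,r)
for f in('wA','wB','scene0'):
    s=load(f); p=s['pixels'].astype(int); m=((p[...,1]>1.6*p[...,0])&(p[...,1]>1.5*p[...,2])&(p[...,1]>40)).astype(np.uint8)
    if f=='scene0': m[:150]=0;m[260:]=0;m[:,:330]=0;m[:,440:]=0
    else: m[300:]=0;m[:,400:]=0
    cn=max(cv2.findContours(m,0,2)[0],key=cv2.contourArea); h=cv2.approxPolyDP(cv2.convexHull(cn),4,True)[:,0]
    print(f); print(np.c_[h,onz(s,h,.022)])
for f in('wB','wrist0'):
    s=load(f);p=s['pixels'].astype(int); m=((p.min(2)>200)).astype(np.uint8); m=cv2.morphologyEx(m,cv2.MORPH_CLOSE,np.ones((5,5))); m[300:]=0
    cn=max(cv2.findContours(m,0,2)[0],key=cv2.contourArea); h=cv2.approxPolyDP(cv2.convexHull(cn),5,True)[:,0]
    print('plate',f);print(np.c_[h,onz(s,h,.008)])
E
python3 run1.py
```

```text
wrist0 18
5 [ 0.5111 -0.0675  0.028 ] yaw -2.0500643183217293 span 0.0803693058835453
5 [ 0.4964 -0.0165  0.028 ] yaw -2.367317567622954 span 0.08033071198223729
4 [0.5149 0.0385 0.028 ] yaw 0.9591983033121335 span 0.0576670693376965
4 [0.5039 0.0912 0.028 ] yaw -4.002668479432094 span 0.06005958188792654
wA 9
4 [0.5213 0.0378 0.028 ] yaw 1.2186349868768447 span 0.08019102065383232
4 [0.4946 0.091  0.028 ] yaw -4.132365826365894 span 0.08058918181590857
wB 16
4 [ 0.5169 -0.0677  0.028 ] yaw -2.2227936400579345 span 0.08047589342351358
5 [ 0.4972 -0.0165  0.028 ] yaw -2.1110963347983773 span 0.0804888685715367
3 [0.5463 0.0388 0.028 ] yaw 0.15078757494499856 span 0.04011268660477141
3 [0.4878 0.0923 0.028 ] yaw -4.143200677456119 span 0.08033361166689135
wrist0 (array([ 0.4856, -0.0679, -0.0346]), np.float64(0.03369391469010611))
wrist0 (array([ 0.4975, -0.0158,  0.03  ]), np.float64(0.00016538272606096008))
wA
[[261.       0.       0.5565   0.3658   0.022 ]
 [267.     180.       0.5619   0.163    0.022 ]
 [133.     180.       0.3927   0.1625   0.022 ]
 [125.       0.       0.4078   0
[... 264 characters left out ...]
0.       3.       0.4243   0.2509   0.022 ]]
scene0
[[416.     183.       0.395    0.4073   0.022 ]
 [419.     228.       0.5706   0.3972   0.022 ]
 [338.     223.       0.5631   0.1613   0.022 ]
 [338.     180.       0.3933   0.164    0.022 ]]
plate wB
[[290.     120.       0.5895   0.1239   0.008 ]
 [290.     282.       0.5913  -0.1017   0.008 ]
 [181.     284.       0.436   -0.1046   0.008 ]
 [162.     122.       0.4314   0.1218   0.008 ]]
plate wrist0
[[ 30.     114.       0.4334   0.0506   0.008 ]
 [ 70.     112.       0.4726   0.0526   0.008 ]
 [194.     149.       0.5903   0.0167   0.008 ]
 [203.     257.       0.5919  -0.1022   0.008 ]
 [ 61.     259.       0.4354  -0.1049   0.008 ]]
```

Bars (centre, yaw): b1 (.511,-.068,-2°), b2 (.497,-.0165,-2°), b3 (.526,.038,+1°), b4 (.494,.0915,-4°). Their tops triangulate to z≈.030, which agrees with 28 mm. Plate centre is (.512,.010), tray centre (.476,.283). Next: turn the gripper 90° so it closes across the bars and go over b4.

Call:
carry_out(rows=[{"dx": 0,"dy": 0,"dz": 0.02,"ax": 0,"ay": 0,"az": -8.5,"jaw": 0.088},{"dx": 0,"dy": 0,"dz": 0.02,"ax": 0,"ay": 0,"az": -8.5,"jaw": 0.088},{"dx": 0,"dy": 0,"dz": 0.02,"ax": 0,"ay": 0,"az": -8.5,"jaw": 0.088},{"dx": 0,"dy": 0,"dz": 0.02,"ax": 0,"ay": 0,"az": -8.5,"jaw": 0.088},{"dx": 0,"dy": 0,"dz": 0.02,"ax": 0,"ay": 0,"az": -8.5,"jaw": 0.088},{"dx": 0,"dy": 0,"dz": 0.02,"ax": 0,"ay": 0,"az": -8.5,"jaw": 0.088},{"dx": 0,"dy": 0,"dz": 0.02,"ax": 0,"ay": 0,"az": -8.5,"jaw": 0.088},{"dx": 0,"dy": 0,"dz": 0.02,"ax": 0,"ay": 0,"az": -8.5,"jaw": 0.088}])

```text
time: 2.3
ee_pos: [0.5749, 0.0912, 0.1774]
tcp_rot: [[-0.93, 0.368, -0.001], [0.368, 0.93, 0.0], [0.001, 0.0, -1.0]]
ft_force: [-0.4, 0.1, 0.1]
grip_width: 1.003
gripper_force: 0.0
```

Call:
carry_out(rows=[{"dx": 0,"dy": 0,"dz": 0,"ax": 0,"ay": 0,"az": -8.5,"jaw": 0.036},{"dx": 0,"dy": 0,"dz": 0,"ax": 0,"ay": 0,"az": -8.5,"jaw": 0.036},{"dx": 0.04,"dy": 0,"dz": 0.02,"ax": 0,"ay": 0,"az": 0,"jaw": 0.036},{"dx": 0.04,"dy": 0,"dz": 0.02,"ax": 0,"ay": 0,"az": 0,"jaw": 0.036},{"dx": 0,"dy": 0,"dz": 0,"ax": 0,"ay": 0,"az": 0,"jaw": 0.036},{"dx": 0,"dy": 0,"dz": 0,"ax": 0,"ay": 0,"az": 0,"jaw": 0.036},{"dx": 0,"dy": 0,"dz": 0,"ax": 0,"ay": 0,"az": 0,"jaw": 0.036}])

```text
time: 3.0
ee_pos: [0.4973, 0.0978, 0.1399]
tcp_rot: [[-0.996, 0.086, 0.003], [0.086, 0.996, 0.001], [-0.003, 0.001, -1.0]]
ft_force: [0.5, -0.1, 0.6]
grip_width: 0.411
gripper_force: 0.0
```

```bash
cat > d.py <<'E'
import sys; from h import *
np.set_printoptions(precision=4,suppress=True)
def delta(x,y,z,yaw=0):
    """tool-frame shift to reach the point; az (deg) so tool y axis lies at world yaw+90 (mod 180)"""
    s=robot.read_state(); R=s['tcp_rot']; d=R.T@(np.array([x,y,z])-s['ee_pos'])
    a=np.degrees(np.arctan2(R[1,1],R[0,1])); az=-((yaw+90-a+90)%180-90)
    tilt=np.degrees(np.cross(R[:,2],[0,0,-1]))@R
    print('t',s['time'],'pos',s['ee_pos'],'shift',d,'az',round(az,2),'tilt',tilt,'w',round(s['grip_width']*.0881,4),'F',s['gripper_force'],s['ft_force'])
if __name__=='__main__': delta(*map(float,sys.argv[1:]))
E
python3 d.py .494 .0915 .011 -4.1; python3 -c "
from h import *
s=snap('wrist','wC')"
```

```text
t 3.0 pos [0.4973 0.0978 0.1399] shift [ 0.0031 -0.0066  0.1289] az -0.85 tilt [ 0.0457  0.1769 -0.    ] w 0.0362 F 0.0 [ 0.4893 -0.1347  0.5712]
```

View pics/wC.png

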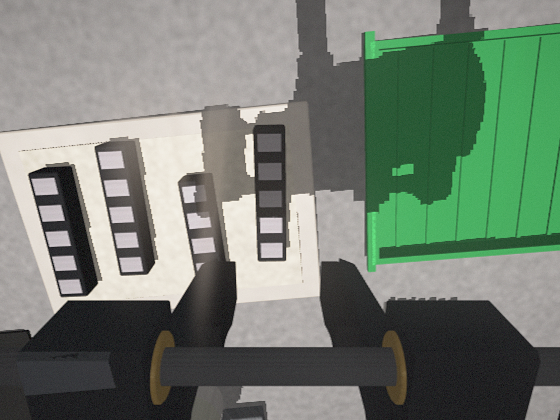

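Here image up is -x and image right is +y. b4 runs straight up the image at (270,195), slightly left of the finger centre (~280), which agrees with the computed -6.6 mm shift. Descend, grip, lift.

Call:
carry_out(rows=[{"dx": 0.003,"dy": -0.0065,"dz": 0.03,"ax": 0,"ay": 0,"az": -0.8,"jaw": 0.036},{"dx": 0,"dy": 0,"dz": 0.03,"ax": 0,"ay": 0,"az": 0,"jaw": 0.036},{"dx": 0,"dy": 0,"dz": 0.03,"ax": 0,"ay": 0,"az": 0,"jaw": 0.036},{"dx": 0,"dy": 0,"dz": 0.02,"ax": 0,"ay": 0,"az": 0,"jaw": 0.036},{"dx": 0,"dy": 0,"dz": 0.01,"ax": 0,"ay": 0,"az": 0,"jaw": 0.036},{"dx": 0,"dy": 0,"dz": 0.008,"ax": 0,"ay": 0,"az": 0,"jaw": 0.036},{"dx": 0,"dy": 0,"dz": 0,"ax": 0,"ay": 0,"az": 0,"jaw": 0.036}])

```text
time: 3.75
ee_pos: [0.4925, 0.0908, 0.0106]
tcp_rot: [[-0.997, 0.073, 0.0], [0.073, 0.997, 0.0], [-0.0, 0.0, -1.0]]
ft_force: [0.4, -0.2, -0.3]
grip_width: 0.41
gripper_force: 0.0
```

Call:
carry_out(newtons=20, rows=[{"dx": 0,"dy": 0,"dz": 0,"ax": 0,"ay": 0,"az": 0,"jaw": 0.01},{"dx": 0,"dy": 0,"dz": 0,"ax": 0,"ay": 0,"az": 0,"jaw": 0.01},{"dx": 0,"dy": 0,"dz": 0,"ax": 0,"ay": 0,"az": 0,"jaw": 0.01},{"dx": 0,"dy": 0,"dz": 0,"ax": 0,"ay": 0,"az": 0,"jaw": 0.01}])

```text
time: 4.15
ee_pos: [0.493, 0.091, 0.0119]
tcp_rot: [[-0.997, 0.073, 0.003], [0.073, 0.997, 0.0], [-0.003, 0.001, -1.0]]
ft_force: [0.4, 0.3, 4.0]
grip_width: 0.248
gripper_force: 20.0
```

Call:
carry_out(newtons=30, rows=[{"dx": 0,"dy": 0,"dz": -0.02,"ax": 0,"ay": 0,"az": 0,"jaw": 0.01},{"dx": 0,"dy": 0,"dz": -0.03,"ax": 0,"ay": 0,"az": 0,"jaw": 0.01},{"dx": 0,"dy": 0,"dz": -0.02,"ax": 0,"ay": 0,"az": -4.2,"jaw": 0.01},{"dx": 0,"dy": 0.035,"dz": 0,"ax": 0,"ay": 0,"az": 0,"jaw": 0.01},{"dx": 0,"dy": 0.035,"dz": 0,"ax": 0,"ay": 0,"az": 0,"jaw": 0.01},{"dx": 0.017,"dy": 0.035,"dz": 0,"ax": 0,"ay": 0,"az": 0,"jaw": 0.01},{"dx": 0,"dy": 0.035,"dz": 0,"ax": 0,"ay": 0,"az": 0,"jaw": 0.01},{"dx": 0,"dy": 0.035,"dz": 0,"ax": 0,"ay": 0,"az": 0,"jaw": 0.01}])

```text
time: 4.95
ee_pos: [0.4737, 0.2668, 0.0806]
tcp_rot: [[-1.0, -0.0, -0.001], [-0.0, 1.0, -0.0], [0.001, -0.0, -1.0]]
ft_force: [0.5, 0.6, -1.0]
grip_width: 0.247
gripper_force: 30.0
```

Call:
carry_out(rows=[{"dx": 0,"dy": 0.035,"dz": 0,"ax": 0,"ay": 0,"az": 0,"jaw": 0.01},{"dx": 0,"dy": 0.035,"dz": 0,"ax": 0,"ay": 0,"az": 0,"jaw": 0.01},{"dx": 0,"dy": 0.019,"dz": 0,"ax": 0,"ay": 0,"az": 0,"jaw": 0.01},{"dx": 0,"dy": 0,"dz": 0,"ax": 0,"ay": 0,"az": 0,"jaw": 0.01},{"dx": 0,"dy": 0,"dz": 0,"ax": 0,"ay": 0,"az": 0,"jaw": 0.01}])

```text
time: 5.45
ee_pos: [0.4743, 0.3541, 0.0803]
tcp_rot: [[-1.0, -0.001, -0.001], [-0.001, 1.0, -0.001], [0.001, -0.001, -1.0]]
ft_force: [-0.1, -0.3, -0.0]
grip_width: 0.246
gripper_force: 30.0
```

```bash
python3 d.py .476 .355 .009 0;
```

```text
t 5.45 pos [0.4743 0.3541 0.0803] shift [-0.0018  0.001   0.0713] az 0.05 tilt [-0.0774 -0.0533 -0.    ] w 0.0217 F 29.99988466501236 [-0.059  -0.281  -0.0436]
```

Call:
carry_out(rows=[{"dx": 0,"dy": 0.001,"dz": 0.03,"ax": 0,"ay": 0,"az": 0,"jaw": 0.01},{"dx": 0,"dy": 0,"dz": 0.02,"ax": 0,"ay": 0,"az": 0,"jaw": 0.01},{"dx": 0,"dy": 0,"dz": 0.014,"ax": 0,"ay": 0,"az": 0,"jaw": 0.01},{"dx": 0,"dy": 0,"dz": 0.006,"ax": 0,"ay": 0,"az": 0,"jaw": 0.01},{"dx": 0,"dy": 0,"dz": 0,"ax": 0,"ay": 0,"az": 0,"jaw": 0.01},{"dx": 0,"dy": 0,"dz": 0,"ax": 0,"ay": 0,"az": 0,"jaw": 0.034},{"dx": 0,"dy": 0,"dz": 0,"ax": 0,"ay": 0,"az": 0,"jaw": 0.034},{"dx": 0,"dy": 0,"dz": 0,"ax": 0,"ay": 0,"az": 0,"jaw": 0.034}])

```text
time: 6.25
ee_pos: [0.4754, 0.3562, 0.0117]
tcp_rot: [[-1.0, -0.0, 0.001], [-0.0, 1.0, 0.001], [-0.001, 0.001, -1.0]]
ft_force: [0.2, 0.1, 0.5]
grip_width: 0.382
gripper_force: 0.0
```

Call:
carry_out(rows=[{"dx": 0,"dy": 0,"dz": -0.02,"ax": 0,"ay": 0,"az": 0,"jaw": 0.034},{"dx": 0,"dy": 0,"dz": -0.03,"ax": 0,"ay": 0,"az": 0,"jaw": 0.036},{"dx": 0,"dy": 0,"dz": -0.02,"ax": 0,"ay": 0,"az": 0,"jaw": 0.036},{"dx": -0.01,"dy": -0.04,"dz": 0,"ax": 0,"ay": 0,"az": 0,"jaw": 0.036},{"dx": -0.01,"dy": -0.04,"dz": 0,"ax": 0,"ay": 0,"az": 0,"jaw": 0.036},{"dx": -0.01,"dy": -0.04,"dz": 0,"ax": 0,"ay": 0,"az": 0,"jaw": 0.036},{"dx": -0.01,"dy": -0.04,"dz": 0,"ax": 0,"ay": 0,"az": 0,"jaw": 0.036},{"dx": -0.01,"dy": -0.04,"dz": 0,"ax": 0,"ay": 0,"az": 0,"jaw": 0.036}])

```text
time: 7.05
ee_pos: [0.5253, 0.1545, 0.0814]
tcp_rot: [[-1.0, -0.001, 0.001], [-0.001, 1.0, 0.0], [-0.001, 0.0, -1.0]]
ft_force: [0.1, 1.1, 0.1]
grip_width: 0.406
gripper_force: 0.0
```

Call:
carry_out(rows=[{"dx": 0,"dy": -0.04,"dz": 0,"ax": 0,"ay": 0,"az": 0,"jaw": 0.036},{"dx": 0,"dy": -0.04,"dz": 0,"ax": 0,"ay": 0,"az": 0,"jaw": 0.036},{"dx": 0,"dy": -0.036,"dz": 0,"ax": 0,"ay": 0,"az": -1,"jaw": 0.036},{"dx": 0,"dy": 0,"dz": 0,"ax": 0,"ay": 0,"az": 0,"jaw": 0.036},{"dx": 0,"dy": 0,"dz": 0,"ax": 0,"ay": 0,"az": 0,"jaw": 0.036}])

```text
time: 7.55
ee_pos: [0.5251, 0.0393, 0.0812]
tcp_rot: [[-1.0, -0.015, 0.001], [-0.015, 1.0, 0.0], [-0.001, 0.0, -1.0]]
ft_force: [0.2, 0.7, -0.2]
grip_width: 0.41
gripper_force: 0.0
```

```bash
python3 d.py .526 .038 .011 1;python3 -c "
from h import *
s=snap('scene','sc1'); s=snap('wrist','wD')
a=load('sc1')['pixels'][150:320,130:450]; b=s['pixels']
cv2.imwrite('pics/v1.png',np.vstack([cv2.resize(a,(560,297)),b[:300]])[:,:,::-1])"
```

```text
t 7.55 pos [0.5251 0.0393 0.0812] shift [-0.0009 -0.0013  0.0702] az -0.14 tilt [0.0237 0.0524 0.    ] w 0.0361 F 0.0 [ 0.22    0.705  -0.2477]
```

View pics/v1.png

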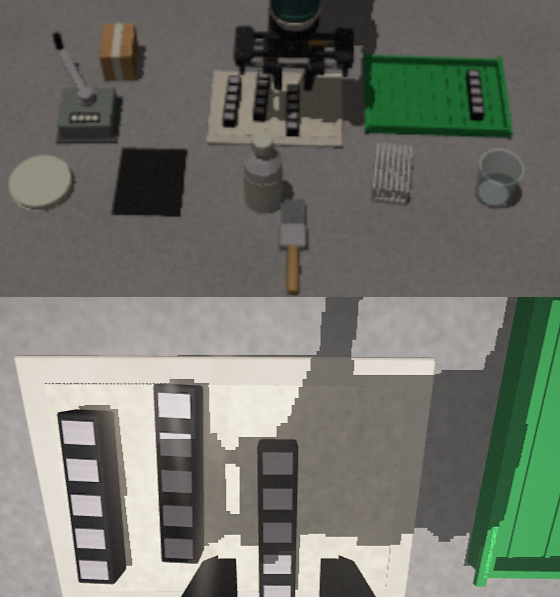

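b4 lies flat in the tray (475,95 in the upper panel). b3 (277,520 in the lower panel) sits centred between the fingers. Take b3 to y=.307.

Call:
carry_out(newtons=30, rows=[{"dx": -0.001,"dy": -0.001,"dz": 0.03,"ax": 0,"ay": 0,"az": 0,"jaw": 0.036},{"dx": 0,"dy": 0,"dz": 0.02,"ax": 0,"ay": 0,"az": 0,"jaw": 0.036},{"dx": 0,"dy": 0,"dz": 0.014,"ax": 0,"ay": 0,"az": 0,"jaw": 0.036},{"dx": 0,"dy": 0,"dz": 0.006,"ax": 0,"ay": 0,"az": 0,"jaw": 0.036},{"dx": 0,"dy": 0,"dz": 0,"ax": 0,"ay": 0,"az": 0,"jaw": 0.01},{"dx": 0,"dy": 0,"dz": 0,"ax": 0,"ay": 0,"az": 0,"jaw": 0.01},{"dx": 0,"dy": 0,"dz": 0,"ax": 0,"ay": 0,"az": 0,"jaw": 0.01},{"dx": 0,"dy": 0,"dz": 0,"ax": 0,"ay": 0,"az": 0,"jaw": 0.01}])

```text
time: 8.45
ee_pos: [0.5264, 0.0388, 0.0115]
tcp_rot: [[-1.0, -0.017, 0.001], [-0.017, 1.0, 0.0], [-0.001, 0.0, -1.0]]
ft_force: [-0.3, 0.1, -0.4]
grip_width: 0.249
gripper_force: 30.0
```

Call:
carry_out(rows=[{"dx": 0,"dy": 0,"dz": -0.02,"ax": 0,"ay": 0,"az": 0,"jaw": 0.01},{"dx": 0,"dy": 0,"dz": -0.03,"ax": 0,"ay": 0,"az": 0,"jaw": 0.01},{"dx": 0,"dy": 0,"dz": -0.02,"ax": 0,"ay": 0,"az": 1,"jaw": 0.01},{"dx": 0.01,"dy": 0.035,"dz": 0,"ax": 0,"ay": 0,"az": 0,"jaw": 0.01},{"dx": 0.01,"dy": 0.035,"dz": 0,"ax": 0,"ay": 0,"az": 0,"jaw": 0.01},{"dx": 0.01,"dy": 0.035,"dz": 0,"ax": 0,"ay": 0,"az": 0,"jaw": 0.01},{"dx": 0.01,"dy": 0.035,"dz": 0,"ax": 0,"ay": 0,"az": 0,"jaw": 0.01},{"dx": 0.01,"dy": 0.035,"dz": 0,"ax": 0,"ay": 0,"az": 0,"jaw": 0.01}])

```text
time: 9.25
ee_pos: [0.4755, 0.215, 0.0814]
tcp_rot: [[-1.0, 0.001, 0.001], [0.001, 1.0, 0.0], [-0.001, 0.0, -1.0]]
ft_force: [0.5, -0.0, -1.8]
grip_width: 0.248
gripper_force: 30.0
```

Call:
carry_out(rows=[{"dx": 0,"dy": 0.035,"dz": 0,"ax": 0,"ay": 0,"az": 0,"jaw": 0.01},{"dx": 0,"dy": 0.035,"dz": 0,"ax": 0,"ay": 0,"az": 0,"jaw": 0.01},{"dx": 0,"dy": 0.024,"dz": 0,"ax": 0,"ay": 0,"az": 0,"jaw": 0.01},{"dx": 0,"dy": 0,"dz": 0,"ax": 0,"ay": 0,"az": 0,"jaw": 0.01},{"dx": 0,"dy": 0,"dz": 0,"ax": 0,"ay": 0,"az": 0,"jaw": 0.01}])

```text
time: 9.75
ee_pos: [0.4756, 0.3078, 0.0809]
tcp_rot: [[-1.0, -0.001, 0.0], [-0.001, 1.0, -0.0], [-0.0, -0.0, -1.0]]
ft_force: [-0.4, -0.5, -1.4]
grip_width: 0.248
gripper_force: 30.0
```

```bash
python3 d.py .476 .307 .009 0
```

```text
t 9.75 pos [0.4756 0.3078 0.0809] shift [-0.0004 -0.0008  0.0719] az 0.08 tilt [-0.0248  0.0046 -0.    ] w 0.0219 F 29.99767541885376 [-0.4342 -0.4508 -1.4262]
```

Call:
carry_out(rows=[{"dx": 0,"dy": -0.001,"dz": 0.03,"ax": 0,"ay": 0,"az": 0,"jaw": 0.01},{"dx": 0,"dy": 0,"dz": 0.02,"ax": 0,"ay": 0,"az": 0,"jaw": 0.01},{"dx": 0,"dy": 0,"dz": 0.014,"ax": 0,"ay": 0,"az": 0,"jaw": 0.01},{"dx": 0,"dy": 0,"dz": 0.007,"ax": 0,"ay": 0,"az": 0,"jaw": 0.01},{"dx": 0,"dy": 0,"dz": 0,"ax": 0,"ay": 0,"az": 0,"jaw": 0.01},{"dx": 0,"dy": 0,"dz": 0,"ax": 0,"ay": 0,"az": 0,"jaw": 0.034},{"dx": 0,"dy": 0,"dz": 0,"ax": 0,"ay": 0,"az": 0,"jaw": 0.034},{"dx": 0,"dy": 0,"dz": 0,"ax": 0,"ay": 0,"az": 0,"jaw": 0.034}])

```text
time: 10.55
ee_pos: [0.4764, 0.3071, 0.0105]
tcp_rot: [[-1.0, 0.0, 0.001], [0.0, 1.0, 0.001], [-0.001, 0.001, -1.0]]
ft_force: [-0.2, 0.2, 0.4]
grip_width: 0.381
gripper_force: 0.0
```

Call:
carry_out(rows=[{"dx": 0,"dy": 0,"dz": -0.02,"ax": 0,"ay": 0,"az": 0,"jaw": 0.034},{"dx": 0,"dy": 0,"dz": -0.03,"ax": 0,"ay": 0,"az": 0,"jaw": 0.036},{"dx": 0,"dy": 0,"dz": -0.02,"ax": 0,"ay": 0,"az": 0,"jaw": 0.036},{"dx": -0.004,"dy": -0.04,"dz": 0,"ax": 0,"ay": 0,"az": 0,"jaw": 0.036},{"dx": -0.004,"dy": -0.04,"dz": 0,"ax": 0,"ay": 0,"az": 0,"jaw": 0.036},{"dx": -0.004,"dy": -0.04,"dz": 0,"ax": 0,"ay": 0,"az": 0,"jaw": 0.036},{"dx": -0.004,"dy": -0.04,"dz": 0,"ax": 0,"ay": 0,"az": 0,"jaw": 0.036},{"dx": -0.005,"dy": -0.04,"dz": 0,"ax": 0,"ay": 0,"az": 0,"jaw": 0.036}])

```text
time: 11.35
ee_pos: [0.4969, 0.1055, 0.0803]
tcp_rot: [[-1.0, -0.001, 0.001], [-0.001, 1.0, 0.0], [-0.001, 0.0, -1.0]]
ft_force: [0.0, -0.1, 0.1]
grip_width: 0.41
gripper_force: 0.0
```

Call:
carry_out(rows=[{"dx": 0,"dy": -0.04,"dz": 0,"ax": 0,"ay": 0,"az": 0,"jaw": 0.036},{"dx": 0,"dy": -0.04,"dz": 0,"ax": 0,"ay": 0,"az": 0,"jaw": 0.036},{"dx": 0,"dy": -0.044,"dz": 0,"ax": 0,"ay": 0,"az": 2.1,"jaw": 0.036},{"dx": 0,"dy": 0,"dz": 0,"ax": 0,"ay": 0,"az": 0,"jaw": 0.036},{"dx": 0,"dy": 0,"dz": 0,"ax": 0,"ay": 0,"az": 0,"jaw": 0.036}])

```text
time: 11.85
ee_pos: [0.497, -0.018, 0.0801]
tcp_rot: [[-0.999, 0.039, 0.001], [0.039, 0.999, 0.0], [-0.001, 0.0, -1.0]]
ft_force: [-0.1, 0.4, 0.9]
grip_width: 0.412
gripper_force: 0.0
```

```bash
python3 d.py .497 -.0165 .011 -2.1; python3 - <<'E'
from m import *
s=snap('wrist','wE'); c=contacts(s); print(c); print(onz(s,c,.028)[:, :2]) if len(c) else 0
E
```

```text
t 11.85 pos [ 0.497  -0.018   0.0801] shift [0.0001 0.0015 0.0691] az -0.15 tilt [ 0.0209  0.0457 -0.    ] w 0.0363 F 0.0 [-0.1344  0.3733  0.8627]
[]
```

Call:
carry_out(newtons=30, rows=[{"dx": 0,"dy": 0.0015,"dz": 0.03,"ax": 0,"ay": 0,"az": 0,"jaw": 0.036},{"dx": 0,"dy": 0,"dz": 0.02,"ax": 0,"ay": 0,"az": 0,"jaw": 0.036},{"dx": 0,"dy": 0,"dz": 0.014,"ax": 0,"ay": 0,"az": 0,"jaw": 0.036},{"dx": 0,"dy": 0,"dz": 0.005,"ax": 0,"ay": 0,"az": 0,"jaw": 0.036},{"dx": 0,"dy": 0,"dz": 0,"ax": 0,"ay": 0,"az": 0,"jaw": 0.01},{"dx": 0,"dy": 0,"dz": 0,"ax": 0,"ay": 0,"az": 0,"jaw": 0.01},{"dx": 0,"dy": 0,"dz": 0,"ax": 0,"ay": 0,"az": 0,"jaw": 0.01},{"dx": 0,"dy": 0,"dz": 0,"ax": 0,"ay": 0,"az": 0,"jaw": 0.01}])

```text
time: 12.7
ee_pos: [0.4975, -0.0158, 0.0115]
tcp_rot: [[-0.999, 0.037, 0.001], [0.037, 0.999, -0.0], [-0.001, -0.0, -1.0]]
ft_force: [-0.5, 0.2, -1.4]
grip_width: 0.246
gripper_force: 30.0
```

Call:
carry_out(rows=[{"dx": 0,"dy": 0,"dz": -0.02,"ax": 0,"ay": 0,"az": 0,"jaw": 0.01},{"dx": 0,"dy": 0,"dz": -0.03,"ax": 0,"ay": 0,"az": 0,"jaw": 0.01},{"dx": 0,"dy": 0,"dz": -0.02,"ax": 0,"ay": 0,"az": -2.2,"jaw": 0.01},{"dx": 0.005,"dy": 0.035,"dz": 0,"ax": 0,"ay": 0,"az": 0,"jaw": 0.01},{"dx": 0.005,"dy": 0.035,"dz": 0,"ax": 0,"ay": 0,"az": 0,"jaw": 0.01},{"dx": 0.005,"dy": 0.035,"dz": 0,"ax": 0,"ay": 0,"az": 0,"jaw": 0.01},{"dx": 0.005,"dy": 0.035,"dz": 0,"ax": 0,"ay": 0,"az": 0,"jaw": 0.01},{"dx": 0.001,"dy": 0.035,"dz": 0,"ax": 0,"ay": 0,"az": 0,"jaw": 0.01}])

```text
time: 13.5
ee_pos: [0.4749, 0.1604, 0.0812]
tcp_rot: [[-1.0, -0.001, 0.0], [-0.001, 1.0, 0.0], [-0.0, 0.0, -1.0]]
ft_force: [0.9, 0.4, -2.3]
grip_width: 0.248
gripper_force: 30.0
```

Call:
carry_out(rows=[{"dx": 0,"dy": 0.035,"dz": 0,"ax": 0,"ay": 0,"az": 0,"jaw": 0.01},{"dx": 0,"dy": 0.035,"dz": 0,"ax": 0,"ay": 0,"az": 0,"jaw": 0.01},{"dx": 0,"dy": 0.03,"dz": 0,"ax": 0,"ay": 0,"az": 0,"jaw": 0.01},{"dx": 0,"dy": 0,"dz": 0,"ax": 0,"ay": 0,"az": 0,"jaw": 0.01},{"dx": 0,"dy": 0,"dz": 0,"ax": 0,"ay": 0,"az": 0,"jaw": 0.01}])

```text
time: 14.0
ee_pos: [0.4752, 0.2595, 0.0809]
tcp_rot: [[-1.0, -0.003, 0.0], [-0.003, 1.0, -0.0], [-0.0, -0.0, -1.0]]
ft_force: [-0.3, -0.1, -0.1]
grip_width: 0.249
gripper_force: 30.0
```

```bash
python3 d.py .476 .259 .009 0
```

```text
t 14.0 pos [0.4752 0.2595 0.0809] shift [-0.0007 -0.0005  0.0719] az 0.19 tilt [-0.016   0.0101  0.    ] w 0.0219 F 29.999184608459473 [-0.2706 -0.1274 -0.1447]
```

Call:
carry_out(rows=[{"dx": 0,"dy": -0.0005,"dz": 0.03,"ax": 0,"ay": 0,"az": 0,"jaw": 0.01},{"dx": 0,"dy": 0,"dz": 0.02,"ax": 0,"ay": 0,"az": 0,"jaw": 0.01},{"dx": 0,"dy": 0,"dz": 0.014,"ax": 0,"ay": 0,"az": 0,"jaw": 0.01},{"dx": 0,"dy": 0,"dz": 0.007,"ax": 0,"ay": 0,"az": 0,"jaw": 0.01},{"dx": 0,"dy": 0,"dz": 0,"ax": 0,"ay": 0,"az": 0,"jaw": 0.01},{"dx": 0,"dy": 0,"dz": 0,"ax": 0,"ay": 0,"az": 0,"jaw": 0.034},{"dx": 0,"dy": 0,"dz": 0,"ax": 0,"ay": 0,"az": 0,"jaw": 0.034},{"dx": 0,"dy": 0,"dz": 0,"ax": 0,"ay": 0,"az": 0,"jaw": 0.034}])

```text
time: 14.8
ee_pos: [0.476, 0.259, 0.0105]
tcp_rot: [[-1.0, -0.002, 0.001], [-0.002, 1.0, 0.001], [-0.001, 0.001, -1.0]]
ft_force: [0.2, -0.3, -1.1]
grip_width: 0.384
gripper_force: 0.0
```

Call:
carry_out(rows=[{"dx": 0,"dy": 0,"dz": -0.02,"ax": 0,"ay": 0,"az": 0,"jaw": 0.034},{"dx": 0,"dy": 0,"dz": -0.03,"ax": 0,"ay": 0,"az": 0,"jaw": 0.036},{"dx": 0,"dy": 0,"dz": -0.02,"ax": 0,"ay": 0,"az": 0,"jaw": 0.036},{"dx": -0.007,"dy": -0.04,"dz": 0,"ax": 0,"ay": 0,"az": 0,"jaw": 0.036},{"dx": -0.007,"dy": -0.04,"dz": 0,"ax": 0,"ay": 0,"az": 0,"jaw": 0.036},{"dx": -0.007,"dy": -0.04,"dz": 0,"ax": 0,"ay": 0,"az": 0,"jaw": 0.036},{"dx": -0.007,"dy": -0.04,"dz": 0,"ax": 0,"ay": 0,"az": 0,"jaw": 0.036},{"dx": -0.007,"dy": -0.04,"dz": 0,"ax": 0,"ay": 0,"az": 0,"jaw": 0.036}])

```text
time: 15.6
ee_pos: [0.5111, 0.0574, 0.0804]
tcp_rot: [[-1.0, -0.002, 0.002], [-0.002, 1.0, 0.0], [-0.002, 0.0, -1.0]]
ft_force: [-0.0, -0.3, -0.5]
grip_width: 0.409
gripper_force: 0.0
```

Call:
carry_out(rows=[{"dx": 0,"dy": -0.04,"dz": 0,"ax": 0,"ay": 0,"az": 0,"jaw": 0.036},{"dx": 0,"dy": -0.04,"dz": 0,"ax": 0,"ay": 0,"az": 0,"jaw": 0.036},{"dx": 0,"dy": -0.046,"dz": 0,"ax": 0,"ay": 0,"az": 2.1,"jaw": 0.036},{"dx": 0,"dy": 0,"dz": 0,"ax": 0,"ay": 0,"az": 0,"jaw": 0.036},{"dx": 0,"dy": 0,"dz": 0,"ax": 0,"ay": 0,"az": 0,"jaw": 0.036}])

```text
time: 16.1
ee_pos: [0.511, -0.0681, 0.0801]
tcp_rot: [[-0.999, 0.038, 0.001], [0.038, 0.999, 0.0], [-0.001, 0.0, -1.0]]
ft_force: [0.2, 0.2, -0.2]
grip_width: 0.408
gripper_force: 0.0
```

```bash
python3 d.py .511 -.0677 .011 -2.1
```

```text
t 16.1 pos [ 0.511  -0.0681  0.0801] shift [0.0001 0.0003 0.0691] az -0.05 tilt [0.0167 0.0383 0.    ] w 0.036 F 0.0 [ 0.1655  0.227  -0.2481]
```

b1 → (.476,.211): dx +.035, dy +.279.

Call:
carry_out(newtons=30, rows=[{"dx": 0,"dy": 0,"dz": 0.03,"ax": 0,"ay": 0,"az": 0,"jaw": 0.036},{"dx": 0,"dy": 0,"dz": 0.02,"ax": 0,"ay": 0,"az": 0,"jaw": 0.036},{"dx": 0,"dy": 0,"dz": 0.014,"ax": 0,"ay": 0,"az": 0,"jaw": 0.036},{"dx": 0,"dy": 0,"dz": 0.005,"ax": 0,"ay": 0,"az": 0,"jaw": 0.036},{"dx": 0,"dy": 0,"dz": 0,"ax": 0,"ay": 0,"az": 0,"jaw": 0.01},{"dx": 0,"dy": 0,"dz": 0,"ax": 0,"ay": 0,"az": 0,"jaw": 0.01},{"dx": 0,"dy": 0,"dz": 0,"ax": 0,"ay": 0,"az": 0,"jaw": 0.01},{"dx": 0,"dy": 0,"dz": 0,"ax": 0,"ay": 0,"az": 0,"jaw": 0.01}])

```text
time: 16.9
ee_pos: [0.5116, -0.0673, 0.0115]
tcp_rot: [[-0.999, 0.035, 0.002], [0.035, 0.999, -0.0], [-0.002, -0.0, -1.0]]
ft_force: [-0.6, -0.1, -1.0]
grip_width: 0.246
gripper_force: 30.0
```

Call:
carry_out(rows=[{"dx": 0,"dy": 0,"dz": -0.02,"ax": 0,"ay": 0,"az": 0,"jaw": 0.01},{"dx": 0,"dy": 0,"dz": -0.03,"ax": 0,"ay": 0,"az": 0,"jaw": 0.01},{"dx": 0,"dy": 0,"dz": -0.02,"ax": 0,"ay": 0,"az": -2.1,"jaw": 0.01},{"dx": 0.007,"dy": 0.035,"dz": 0,"ax": 0,"ay": 0,"az": 0,"jaw": 0.01},{"dx": 0.007,"dy": 0.035,"dz": 0,"ax": 0,"ay": 0,"az": 0,"jaw": 0.01},{"dx": 0.007,"dy": 0.035,"dz": 0,"ax": 0,"ay": 0,"az": 0,"jaw": 0.01},{"dx": 0.007,"dy": 0.035,"dz": 0,"ax": 0,"ay": 0,"az": 0,"jaw": 0.01},{"dx": 0.007,"dy": 0.035,"dz": 0,"ax": 0,"ay": 0,"az": 0,"jaw": 0.01}])

```text
time: 17.7
ee_pos: [0.4754, 0.1089, 0.0813]
tcp_rot: [[-1.0, -0.001, 0.001], [-0.001, 1.0, 0.0], [-0.001, 0.0, -1.0]]
ft_force: [0.9, 0.0, -0.5]
grip_width: 0.247
gripper_force: 30.0
```

Call:
carry_out(rows=[{"dx": 0,"dy": 0.035,"dz": 0,"ax": 0,"ay": 0,"az": 0,"jaw": 0.01},{"dx": 0,"dy": 0.035,"dz": 0,"ax": 0,"ay": 0,"az": 0,"jaw": 0.01},{"dx": 0,"dy": 0.034,"dz": 0,"ax": 0,"ay": 0,"az": 0,"jaw": 0.01},{"dx": 0,"dy": 0,"dz": 0,"ax": 0,"ay": 0,"az": 0,"jaw": 0.01},{"dx": 0,"dy": 0,"dz": 0,"ax": 0,"ay": 0,"az": 0,"jaw": 0.01}])

```text
time: 18.2
ee_pos: [0.4754, 0.2121, 0.081]
tcp_rot: [[-1.0, -0.004, 0.0], [-0.004, 1.0, -0.0], [-0.0, -0.0, -1.0]]
ft_force: [0.1, -0.2, -0.9]
grip_width: 0.247
gripper_force: 30.0
```

```bash
python3 d.py .476 .211 .009 0
```

```text
t 18.2 pos [0.4754 0.2121 0.081 ] shift [-0.0006 -0.0011  0.072 ] az 0.21 tilt [-0.0168  0.0184  0.    ] w 0.0218 F 29.99884933233261 [ 0.0697 -0.2467 -0.9153]
```

Call:
carry_out(rows=[{"dx": 0,"dy": -0.001,"dz": 0.03,"ax": 0,"ay": 0,"az": 0,"jaw": 0.01},{"dx": 0,"dy": 0,"dz": 0.02,"ax": 0,"ay": 0,"az": 0,"jaw": 0.01},{"dx": 0,"dy": 0,"dz": 0.014,"ax": 0,"ay": 0,"az": 0,"jaw": 0.01},{"dx": 0,"dy": 0,"dz": 0.007,"ax": 0,"ay": 0,"az": 0,"jaw": 0.01},{"dx": 0,"dy": 0,"dz": 0,"ax": 0,"ay": 0,"az": 0,"jaw": 0.01},{"dx": 0,"dy": 0,"dz": 0,"ax": 0,"ay": 0,"az": 0,"jaw": 0.034},{"dx": 0,"dy": 0,"dz": 0,"ax": 0,"ay": 0,"az": 0,"jaw": 0.034},{"dx": 0,"dy": 0,"dz": 0,"ax": 0,"ay": 0,"az": 0,"jaw": 0.034}])

```text
time: 19.0
ee_pos: [0.4761, 0.2109, 0.0105]
tcp_rot: [[-1.0, -0.002, 0.001], [-0.002, 1.0, 0.001], [-0.001, 0.001, -1.0]]
ft_force: [-0.2, 0.6, -0.3]
grip_width: 0.388
gripper_force: 0.0
```

Call:
carry_out(rows=[{"dx": 0,"dy": 0,"dz": -0.03,"ax": 0,"ay": 0,"az": 0,"jaw": 0.034},{"dx": 0,"dy": 0,"dz": -0.04,"ax": 0,"ay": 0,"az": 0,"jaw": 0.034},{"dx": 0,"dy": 0,"dz": -0.04,"ax": 0,"ay": 0,"az": 0,"jaw": 0.0},{"dx": 0,"dy": 0,"dz": -0.04,"ax": 0,"ay": 0,"az": 0,"jaw": 0.0},{"dx": 0,"dy": 0,"dz": -0.04,"ax": 0,"ay": 0,"az": 0,"jaw": 0.0},{"dx": 0,"dy": 0,"dz": -0.04,"ax": 0,"ay": 0,"az": 0,"jaw": 0.0},{"dx": 0,"dy": 0,"dz": 0,"ax": 0,"ay": 0,"az": 0,"jaw": 0.0},{"dx": 0,"dy": 0,"dz": 0,"ax": 0,"ay": 0,"az": 0,"jaw": 0.0}])

```text
time: 19.8
ee_pos: [0.4762, 0.2111, 0.2414]
tcp_rot: [[-1.0, -0.002, 0.004], [-0.002, 1.0, 0.001], [-0.004, 0.001, -1.0]]
ft_force: [-0.0, 0.5, -0.4]
grip_width: 0.007
gripper_force: 0.0
```

```bash
python3 d.py .691 0 .2 0; python3 - <<'E'
from h import *
a=snap('scene','sc2')['pixels'][150:320,130:450]; b=snap('side','sd2')['pixels'][130:420,120:500]; snap('wrist','wF')
cv2.imwrite('pics/v2.png',np.vstack([cv2.resize(a,(560,297)),cv2.resize(b,(396,303))[:,:].copy() if 0 else np.pad(cv2.resize(b,(396,303)),((0,0),(0,164),(0,0)))])[:,:,::-1])
E
```

```text
t 19.8 pos [0.4762 0.2111 0.2414] shift [-0.2143 -0.2116  0.0419] az 0.11 tilt [ 0.0771  0.2014 -0.    ] w 0.0006 F 0.0 [-0.0466  0.5474 -0.3581]
```

View pics/v2.png

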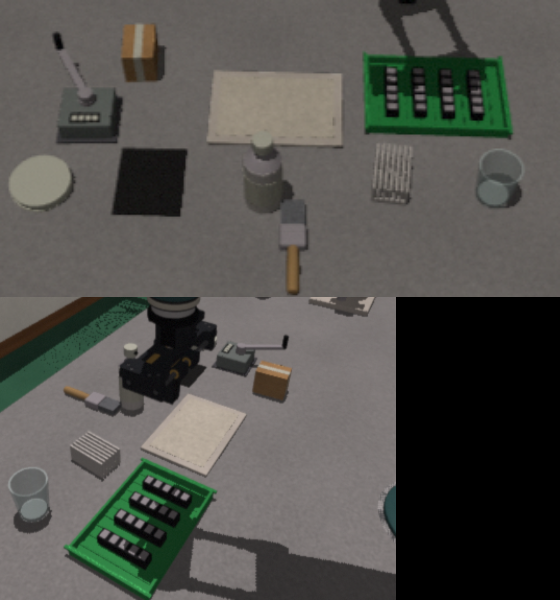

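All four bars lie flat in the tray and the plate is bare. The carton now sits at (140,52) in the top panel, where before it was at (118,52), so it has been knocked aside. Next I locate the nozzle cap, carton and sink.

```bash
python3 - <<'E'
from h import *
np.set_printoptions(precision=4,suppress=True)
S=load('scene2') if 0 else load('sc2'); D=load('sd2'); W=load('wrist0')
def blob(s,x0,y0,x1,y1,T):
    g=s['pixels'][y0:y1,x0:x1].min(2); k=cv2.connectedComponentsWithStats((g>T).astype(np.uint8)); i=1+np.argmax(k[2][1:,4]); return k[3][i]+[x0,y0],k[2][i]
cr=lambda s,x0,y0,x1,y1:s['pixels'][y0:y1,x0:x1].min(2)
print(cr(S,268,222,294,244)); 
print(cr(D,232,172,262,200))
P=np.array([.691,0,.164]); print(proj(S,P),proj(D,P),proj(W,P))
# wrist0 bright part of cap
g=W['pixels'][185:255,270:360]; m=(g.min(2)>200).astype(np.uint8); k=cv2.connectedComponentsWithStats(m); i=1+np.argmax(k[2][1:,4]); print(k[2][i]+[270,185,0,0,0])
print(W['pixels'][190:250:4,280:352:4].min(2))
E
```

```text
[[129 129 127 124 124 125 124 123 123 123 124 126 125 123 123 121 123 124
  126 125 126 126 125 125 122 120]
 [125 127 125 124 124 126 127 123 123 124 124 124 122 122 124 122 120 122
  125 125 125 124 124 121 122 121]
 [123 122 123 125 127 127 127 124 127 130 124 123 122 109 116 121 120 121
  123 127 128 127 123 122 121 121]
 [122 120 121 126 126 126 126 126 126 124 126 128 127 124 121 119 123 122
  122 122 125 124 121 121 120 121]
 [124 123 122 122 121 123 122 124 124 126 127 126 128 128 126 125 124 123
  124 124 123 121 123 125 122 119]
 [123 122 109  96  95 102 118 125 127 126 129 128 125 127 126 125 125 124
  123 124 122 122 123 124 122 121]
 [122 122 117 116 116 118 123 125 127 126 126 126 124 128 126 127 127 122
  121 124 122 114 110 108 110 118]
 [121 120 119 121 122 123 126 127 127 129 126 128 127 126 128 129 127 116
  119 123 124 120 118 121 121 122]
 [121 118 121 120 122 102 114 126 127 127 127 129 127 127 125 127 126 108
  112 120 122 121 122 123 123 125]
 [118 117 120 120 122 103 110 127 129 129 129 128 129 127 127 129 128  93
  109 124 124 122 122 122 123 123]
 [ 75  76 
[... 5313 characters left out ...]
116 117 107 175 180 174]
 [161  46  50 102 114 120 118 118 114 119 118 118 119 119 119 175 164 176]
 [165  82  63 112 116 113 114 115 114 114 115 116 114 117 116 143 176 171]
 [174 163 170 224 234 234 235 235 235 237 235 237 235 191 116 136 172 170]
 [175 159 168 227 233 234 235 234 234 235 235 235 235 193 117 152 174 173]
 [180 174 172 215 231 232 233 234 235 235 234 234 235 187 112 177 169 173]
 [175 180 180 172 231 231 233 232 234 233 234 232 233 233 133 174 172 169]
 [172 172 173 175 206 232 232 232 230 232 232 231 233 228 166 170 173 177]
 [175 179 175 180 173 153 230 230 230 231 232 233 216 176 178 172 174 172]
 [175 175 179 176 175 176 175 167 196 205 169 170 175 175 168 175 177 178]]
```

```bash
python3 - <<'E'
from h import *
np.set_printoptions(precision=4,suppress=True)
S=load('sc2'); D=load('sd2'); W=load('wrist0')
print(tri(S,(281,227),D,(245,177)),tri(W,(316,223),D,(245,177)),tri(W,(316,223),S,(281,227)))
print(onz(S,(281,227),.164),onz(D,(245,177),.164),onz(W,(316,223),.164))
g=W['pixels']; gr=((g.min(2)>108)&(g.min(2)<128)|(g.min(2)>200)).astype(np.uint8); gr[:195]=0;gr[252:]=0;gr[:,:285]=0;gr[:,350:]=0
gr=cv2.morphologyEx(gr,cv2.MORPH_OPEN,np.ones((5,5)))
c=max(cv2.findContours(gr,0,1)[0],key=cv2.contourArea); print(cv2.minEnclosingCircle(c),cv2.fitEllipse(c))
E
```

```text
(array([0.6941, 0.0019, 0.1666]), np.float64(0.0024241076801746883)) (array([ 0.6986, -0.0029,  0.1618]), np.float64(0.0007205408987817885)) (array([0.6971, 0.001 , 0.1727]), np.float64(4.24058562038128e-05))
[[0.6907 0.0006 0.164 ]] [[0.6968 0.0006 0.164 ]] [[ 0.698  -0.0024  0.164 ]]
((313.0, 229.0), 22.8474178314209) ((313.0690612792969, 231.30935668945312), (26.97968864440918, 44.51237106323242), 96.09542846679688)
```

Cap at about (.695, 0, .165), which agrees with the stated 164 mm. Go above it with the fingers shut.

Call:
carry_out(rows=[{"dx": -0.027,"dy": -0.026,"dz": 0,"ax": 0,"ay": 0,"az": 0,"jaw": 0},{"dx": -0.027,"dy": -0.026,"dz": 0,"ax": 0,"ay": 0,"az": 0,"jaw": 0},{"dx": -0.027,"dy": -0.026,"dz": 0,"ax": 0,"ay": 0,"az": 0,"jaw": 0},{"dx": -0.027,"dy": -0.026,"dz": 0,"ax": 0,"ay": 0,"az": 0,"jaw": 0},{"dx": -0.027,"dy": -0.026,"dz": 0,"ax": 0,"ay": 0,"az": 0,"jaw": 0},{"dx": -0.027,"dy": -0.026,"dz": 0,"ax": 0,"ay": 0,"az": 0,"jaw": 0},{"dx": -0.027,"dy": -0.026,"dz": 0,"ax": 0,"ay": 0,"az": 0,"jaw": 0},{"dx": -0.029,"dy": -0.028,"dz": 0,"ax": 0,"ay": 0,"az": 0,"jaw": 0}])

```text
time: 20.75
ee_pos: [0.6935, 0.0002, 0.2368]
tcp_rot: [[-1.0, -0.002, -0.004], [-0.002, 1.0, 0.0], [0.004, 0.0, -1.0]]
ft_force: [0.8, -0.0, -0.2]
grip_width: 0.004
gripper_force: 0.0
```

Call:
carry_out(rows=[{"dx": 0,"dy": 0,"dz": 0.02,"ax": 0,"ay": 0,"az": 0,"jaw": 0},{"dx": 0,"dy": 0,"dz": 0.02,"ax": 0,"ay": 0,"az": 0,"jaw": 0},{"dx": 0,"dy": 0,"dz": 0.02,"ax": 0,"ay": 0,"az": 0,"jaw": 0},{"dx": 0,"dy": 0,"dz": 0,"ax": 0,"ay": 0,"az": 0,"jaw": 0},{"dx": 0,"dy": 0,"dz": 0,"ax": 0,"ay": 0,"az": 0,"jaw": 0}])

```text
time: 21.25
ee_pos: [0.6926, 0.0012, 0.1776]
tcp_rot: [[-1.0, -0.002, -0.004], [-0.002, 1.0, 0.0], [0.004, 0.0, -1.0]]
ft_force: [0.4, -0.1, 0.0]
grip_width: 0.008
gripper_force: 0.0
```

```bash
python3 d.py .695 0 .164 0; python3 - <<'E'
from h import *
a=snap('scene','sc3')['pixels'][190:280,220:340]; b=snap('side','sd3')['pixels'][110:250,180:320]
cv2.imwrite('pics/v3.png',np.hstack([cv2.resize(a,(400,300)),cv2.resize(b,(300,300))])[:,:,::-1])
E
```

```text
t 21.25 pos [0.6926 0.0012 0.1776] shift [-0.0025 -0.0012  0.0136] az 0.1 tilt [ 0.0108 -0.2322 -0.    ] w 0.0007 F 0.0 [ 0.3599 -0.0523  0.0347]
```

View pics/v3.png

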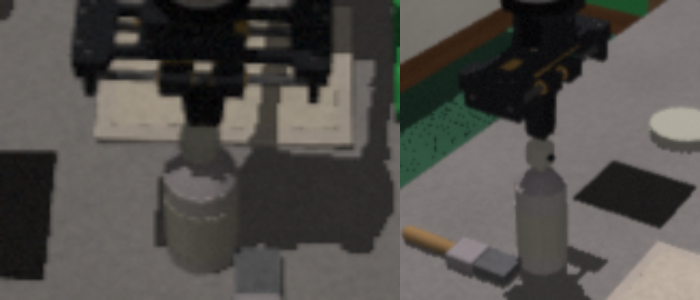

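Both views (cap at 202,140 left and 540,152 right) show the shut fingers straight above the cap. Press in small steps.

Call:
carry_out(rows=[{"dx": -0.002,"dy": -0.001,"dz": 0.008,"ax": 0,"ay": 0,"az": 0,"jaw": 0},{"dx": 0,"dy": 0,"dz": 0.005,"ax": 0,"ay": 0,"az": 0,"jaw": 0},{"dx": 0,"dy": 0,"dz": 0.005,"ax": 0,"ay": 0,"az": 0,"jaw": 0},{"dx": 0,"dy": 0,"dz": 0.003,"ax": 0,"ay": 0,"az": 0,"jaw": 0},{"dx": 0,"dy": 0,"dz": 0,"ax": 0,"ay": 0,"az": 0,"jaw": 0}])

```text
time: 21.85
ee_pos: [0.6962, 0.0001, 0.1594]
tcp_rot: [[-1.0, -0.002, 0.001], [-0.002, 1.0, -0.0], [-0.001, -0.0, -1.0]]
ft_force: [-0.4, -0.5, 5.4]
grip_width: 0.005
gripper_force: 2.7
```

Call:
carry_out(rows=[{"dx": 0,"dy": 0,"dz": 0.002,"ax": 0,"ay": 0,"az": 0,"jaw": 0},{"dx": 0,"dy": 0,"dz": 0.001,"ax": 0,"ay": 0,"az": 0,"jaw": 0},{"dx": 0,"dy": 0,"dz": 0,"ax": 0,"ay": 0,"az": 0,"jaw": 0}])

```text
time: 22.15
ee_pos: [0.6961, 0.0001, 0.157]
tcp_rot: [[-1.0, -0.002, 0.001], [-0.002, 1.0, -0.0], [-0.001, -0.0, -1.0]]
ft_force: [-1.2, -0.9, 5.5]
grip_width: 0.008
gripper_force: 3.2
```

Call:
carry_out(rows=[{"dx": 0,"dy": 0,"dz": 0.001,"ax": 0,"ay": 0,"az": 0,"jaw": 0},{"dx": 0,"dy": 0,"dz": 0.001,"ax": 0,"ay": 0,"az": 0,"jaw": 0},{"dx": 0,"dy": 0,"dz": 0,"ax": 0,"ay": 0,"az": 0,"jaw": 0}])

```text
time: 22.45
ee_pos: [0.6962, 0.0001, 0.1554]
tcp_rot: [[-1.0, -0.002, 0.001], [-0.002, 1.0, -0.0], [-0.001, -0.0, -1.0]]
ft_force: [-2.1, -0.7, 6.9]
grip_width: 0.004
gripper_force: 3.7
```

Call:
carry_out(rows=[{"dx": 0,"dy": 0,"dz": 0.0015,"ax": 0,"ay": 0,"az": 0,"jaw": 0},{"dx": 0,"dy": 0,"dz": 0.0015,"ax": 0,"ay": 0,"az": 0,"jaw": 0},{"dx": 0,"dy": 0,"dz": 0,"ax": 0,"ay": 0,"az": 0,"jaw": 0}])

```text
time: 22.75
ee_pos: [0.6962, 0.0001, 0.1544]
tcp_rot: [[-1.0, -0.002, 0.002], [-0.002, 1.0, -0.0], [-0.002, -0.0, -1.0]]
ft_force: [-5.3, 0.1, 13.6]
grip_width: 0.007
gripper_force: 7.1
```

Call:
carry_out(rows=[{"dx": 0,"dy": 0,"dz": 0.0015,"ax": 0,"ay": 0,"az": 0,"jaw": 0},{"dx": 0,"dy": 0,"dz": 0,"ax": 0,"ay": 0,"az": 0,"jaw": 0}])

```text
time: 22.95
ee_pos: [0.6963, 0.0001, 0.1543]
tcp_rot: [[-1.0, -0.002, 0.002], [-0.002, 1.0, -0.0], [-0.002, -0.0, -1.0]]
ft_force: [-8.6, 0.5, 19.5]
grip_width: 0.001
gripper_force: 9.7
```

The force climbs while z stays at .1543, so the cap is on its stop. Release and rise, then measure the sink and carton from fresh views.

Call:
carry_out(rows=[{"dx": 0,"dy": 0,"dz": -0.01,"ax": 0,"ay": 0,"az": 0,"jaw": 0},{"dx": 0,"dy": 0,"dz": -0.02,"ax": 0,"ay": 0,"az": 0,"jaw": 0},{"dx": 0,"dy": 0,"dz": -0.04,"ax": 0,"ay": 0,"az": 0,"jaw": 0},{"dx": 0.01,"dy": 0.03,"dz": -0.04,"ax": 0,"ay": 0,"az": 0,"jaw": 0.07},{"dx": 0.01,"dy": 0.03,"dz": -0.04,"ax": 0,"ay": 0,"az": 0,"jaw": 0.07},{"dx": 0.02,"dy": 0.04,"dz": 0,"ax": 0,"ay": 0,"az": 0,"jaw": 0.07},{"dx": 0.02,"dy": 0.04,"dz": 0,"ax": 0,"ay": 0,"az": 0,"jaw": 0.07},{"dx": 0.02,"dy": 0.04,"dz": 0,"ax": 0,"ay": 0,"az": 0,"jaw": 0.07}])

```text
time: 23.75
ee_pos: [0.615, 0.18, 0.298]
tcp_rot: [[-1.0, -0.001, 0.001], [-0.001, 1.0, 0.0], [-0.001, 0.0, -1.0]]
ft_force: [0.4, 0.9, -0.8]
grip_width: 0.434
gripper_force: 0.0
```

Call:
carry_out(rows=[{"dx": 0.02,"dy": 0.01,"dz": 0,"ax": 0,"ay": 0,"az": 0,"jaw": 0.07},{"dx": 0,"dy": 0,"dz": 0,"ax": 0,"ay": 0,"az": 0,"jaw": 0.07},{"dx": 0,"dy": 0,"dz": 0,"ax": 0,"ay": 0,"az": 0,"jaw": 0.07}])

```text
time: 24.05
ee_pos: [0.5958, 0.1888, 0.2976]
tcp_rot: [[-1.0, -0.003, 0.0], [-0.003, 1.0, -0.001], [-0.0, -0.001, -1.0]]
ft_force: [0.6, -0.2, 0.8]
grip_width: 0.711
gripper_force: 0.0
```

```bash
python3 d.py .666 .203 .2 0; python3 - <<'E'
from h import *
a=snap('scene','sc4')['pixels'][160:280,130:450]; b=snap('wrist','wG')['pixels']
cv2.imwrite('pics/v4.png',np.vstack([cv2.resize(a,(560,210)),b[:385]])[:,:,::-1])
E
```

```text
t 24.05 pos [0.5958 0.1888 0.2976] shift [-0.0702  0.014   0.0976] az 0.16 tilt [-0.0299  0.0213 -0.    ] w 0.0626 F 0.0 [ 0.5891 -0.2245  0.7794]
```

View pics/v4.png

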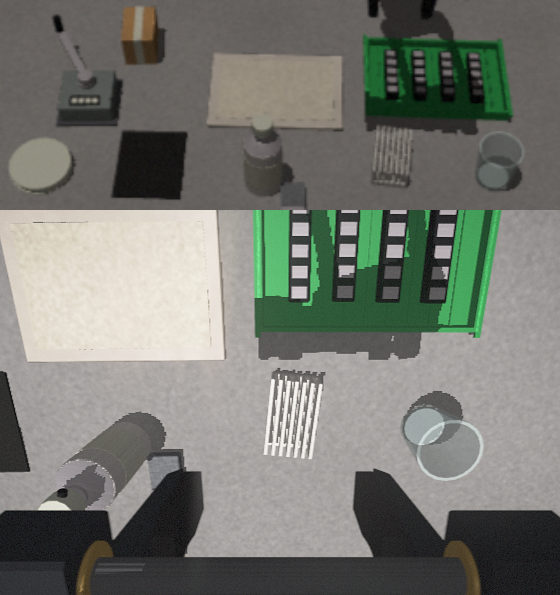

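The sink's fins are bright stripes at (265–325, 372–458) in the panel (minus 210 rows in the image). Sink is not moved, cap is up, and nothing else is disturbed.

```bash
python3 - <<'E'
from h import *
np.set_printoptions(precision=4,suppress=True)
R={}
for f,(x0,y0,x1,y1),T in(('wG',(250,150,345,265),215),('wA',(290,105,400,190),215),('wB',(295,0,410,85),215)):
    s=load(f); m=(s['pixels'].min(2)>T).astype(np.uint8); k=np.zeros_like(m);k[y0:y1,x0:x1]=m[y0:y1,x0:x1]
    n,l,st,c=cv2.connectedComponentsWithStats(k); 
    k=np.isin(l,[i for i in range(1,n) if st[i,4]>15]).astype(np.uint8)
    h=cv2.convexHull(np.argwhere(k)[:,::-1].astype(np.int32)); q=cv2.approxPolyDP(h,5,True)[:,0].astype(float)
    X=onz(s,q,.04); print(f,np.c_[q,X[:,:2]])
    r=cv2.minAreaRect((onz(s,h[:,0],.04)[:,:2]*1e3).astype(np.float32)); print(r); R[f]=proj(s,[r[0][0]/1e3,r[0][1]/1e3,.04])[0]
print(tri(load('wG'),R['wG'],load('wA'),R['wA']),tri(load('wG'),R['wG'],load('wB'),R['wB']))
E
```

```text
wG [[321.     174.       0.6114   0.2349]
 [311.     247.       0.6989   0.2266]
 [264.     244.       0.6952   0.1717]
 [271.     170.       0.6071   0.1802]]
((653.308837890625, 203.47698974609375), (56.1879997253418, 90.07117462158203), 84.3417739868164)
wA [[385.     132.       0.7004   0.2257]
 [376.     177.       0.6945   0.1717]
 [303.     170.       0.6058   0.1801]
 [308.     131.       0.6105   0.2266]
 [317.     125.       0.6207   0.2335]]
((653.2572631835938, 202.97561645507812), (56.29412841796875, 90.39657592773438), 84.1325454711914)
wB [[395.      24.       0.6997   0.227 ]
 [385.      79.       0.6939   0.1715]
 [325.      72.       0.6269   0.179 ]
 [308.      53.       0.6077   0.1985]
 [312.      15.       0.611    0.2359]]
((652.5692749023438, 203.71583557128906), (55.96253967285156, 91.4619140625), 84.14258575439453)
(array([0.6529, 0.2033, 0.0416]), np.float64(0.00018236901930121635)) (array([0.6518, 0.2033, 0.0444]), np.float64(5.798637808021302e-05))
```

Sink centre (.653,.203), 56×90 mm, yaw -5.7°, top triangulates to .042: consistent with the given size. Approach.

Call:
carry_out(rows=[{"dx": -0.029,"dy": 0.007,"dz": 0.03,"ax": 0,"ay": 0,"az": 0,"jaw": 0.076},{"dx": -0.028,"dy": 0.0075,"dz": 0.03,"ax": 0,"ay": 0,"az": 5.7,"jaw": 0.076},{"dx": 0,"dy": 0,"dz": 0.04,"ax": 0,"ay": 0,"az": 0,"jaw": 0.076},{"dx": 0,"dy": 0,"dz": 0.04,"ax": 0,"ay": 0,"az": 0,"jaw": 0.076},{"dx": 0,"dy": 0,"dz": 0.04,"ax": 0,"ay": 0,"az": 0,"jaw": 0.076},{"dx": 0,"dy": 0,"dz": 0.03,"ax": 0,"ay": 0,"az": 0,"jaw": 0.076},{"dx": 0,"dy": 0,"dz": 0,"ax": 0,"ay": 0,"az": 0,"jaw": 0.076},{"dx": 0,"dy": 0,"dz": 0,"ax": 0,"ay": 0,"az": 0,"jaw": 0.076}])

```text
time: 24.95
ee_pos: [0.6533, 0.2023, 0.0872]
tcp_rot: [[-0.995, 0.099, -0.001], [0.099, 0.995, -0.0], [0.001, -0.001, -1.0]]
ft_force: [0.4, 0.2, 0.1]
grip_width: 0.861
gripper_force: 0.0
```

```bash
python3 d.py .653 .2033 .006 -5.7; python3 -c "
from h import *
s=snap('scene','sc5')
# sink still there?
a=load('sc4')['pixels'][225:275,335:380].astype(int);b=s['pixels'][225:275,335:380].astype(int);print(abs(a-b).mean())"
```

```text
t 24.95 pos [0.6533 0.2023 0.0872] shift [0.0003 0.001  0.0812] az 0.02 tilt [-0.0339 -0.0728  0.    ] w 0.0759 F 0.0 [0.3771 0.1939 0.0823]
27.216444444444445
```

Call:
carry_out(newtons=35, rows=[{"dx": 0,"dy": 0.001,"dz": 0.03,"ax": 0,"ay": 0,"az": 0,"jaw": 0.076},{"dx": 0,"dy": 0,"dz": 0.025,"ax": 0,"ay": 0,"az": 0,"jaw": 0.076},{"dx": 0,"dy": 0,"dz": 0.016,"ax": 0,"ay": 0,"az": 0,"jaw": 0.076},{"dx": 0,"dy": 0,"dz": 0.01,"ax": 0,"ay": 0,"az": 0,"jaw": 0.076},{"dx": 0,"dy": 0,"dz": 0,"ax": 0,"ay": 0,"az": 0,"jaw": 0.04},{"dx": 0,"dy": 0,"dz": 0,"ax": 0,"ay": 0,"az": 0,"jaw": 0.04},{"dx": 0,"dy": 0,"dz": 0,"ax": 0,"ay": 0,"az": 0,"jaw": 0.04},{"dx": 0,"dy": 0,"dz": 0,"ax": 0,"ay": 0,"az": 0,"jaw": 0.04}])

```text
time: 25.8
ee_pos: [0.6542, 0.2047, 0.0083]
tcp_rot: [[-0.995, 0.097, 0.003], [0.097, 0.995, 0.001], [-0.003, 0.001, -1.0]]
ft_force: [-0.5, -0.8, 2.4]
grip_width: 0.627
gripper_force: 35.0
```

Call:
carry_out(rows=[{"dx": 0,"dy": 0,"dz": -0.015,"ax": 0,"ay": 0,"az": 0,"jaw": 0.04},{"dx": 0,"dy": 0,"dz": -0.025,"ax": 0,"ay": 0,"az": 0,"jaw": 0.04},{"dx": 0,"dy": 0,"dz": -0.025,"ax": 0,"ay": 0,"az": -5.7,"jaw": 0.04},{"dx": 0,"dy": 0,"dz": 0,"ax": 0,"ay": 0,"az": 0,"jaw": 0.04}])

```text
time: 26.2
ee_pos: [0.6561, 0.2054, 0.0769]
tcp_rot: [[-1.0, -0.002, 0.008], [-0.002, 1.0, 0.002], [-0.008, 0.002, -1.0]]
ft_force: [0.2, 0.7, -2.6]
grip_width: 0.632
gripper_force: 35.0
```

```bash
python3 d.py .512 .01 .08 0.7
```

```text
t 26.2 pos [0.6561 0.2054 0.0769] shift [ 0.1445 -0.195  -0.0047] az -0.57 tilt [0.1284 0.456  0.    ] w 0.0557 F 34.996778424829245 [ 0.2266  0.6605 -2.6346]
```

Call:
carry_out(rows=[{"dx": 0.03,"dy": -0.01,"dz": -0.005,"ax": 0,"ay": 0,"az": 0,"jaw": 0.04},{"dx": 0.03,"dy": -0.02,"dz": 0,"ax": 0,"ay": 0,"az": 0,"jaw": 0.04},{"dx": 0.03,"dy": -0.03,"dz": 0,"ax": 0,"ay": 0,"az": 0,"jaw": 0.04},{"dx": 0.03,"dy": -0.03,"dz": 0,"ax": 0,"ay": 0,"az": 0,"jaw": 0.04},{"dx": 0.024,"dy": -0.035,"dz": 0,"ax": 0,"ay": 0,"az": 0,"jaw": 0.04},{"dx": 0,"dy": -0.035,"dz": 0,"ax": 0,"ay": 0,"az": 0,"jaw": 0.04},{"dx": 0,"dy": -0.035,"dz": 0,"ax": 0,"ay": 0,"az": 0,"jaw": 0.04},{"dx": 0,"dy": 0,"dz": 0,"ax": 0,"ay": 0,"az": 0,"jaw": 0.04}])

```text
time: 27.0
ee_pos: [0.5082, 0.006, 0.076]
tcp_rot: [[-1.0, 0.004, -0.001], [0.004, 1.0, -0.001], [0.001, -0.001, -1.0]]
ft_force: [-1.1, 0.2, -2.4]
grip_width: 0.634
gripper_force: 35.0
```

```bash
python3 d.py .512 .01 .015 0.7;  python3 - <<'E'
from h import *
a=snap('side','sd5')['pixels'][140:350,190:420]; b=snap('wrist','wH')['pixels']
cv2.imwrite('pics/v5.png',np.hstack([cv2.resize(a,(400,420)),cv2.resize(b,(400,420))])[:,:,::-1])
E
```

```text
t 27.0 pos [0.5082 0.006  0.076 ] shift [-0.0038  0.0041  0.061 ] az -0.93 tilt [-0.0677 -0.0511 -0.    ] w 0.0559 F 34.997087297961116 [-1.0574  0.1593 -2.425 ]
```

View pics/v5.png

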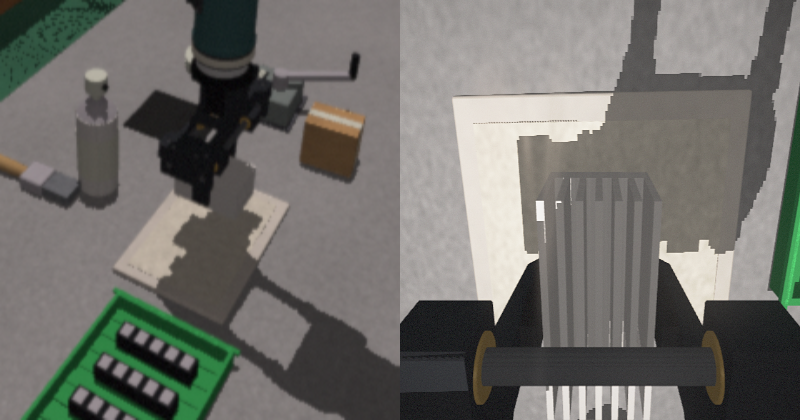

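The sink hangs level, fins up, centred between the fingers over the plate (600,260 right panel). Lower and release.

Call:
carry_out(rows=[{"dx": -0.003,"dy": 0.004,"dz": 0.02,"ax": 0,"ay": 0,"az": 0,"jaw": 0.04},{"dx": 0,"dy": 0,"dz": 0.02,"ax": 0,"ay": 0,"az": -0.9,"jaw": 0.04},{"dx": 0,"dy": 0,"dz": 0.012,"ax": 0,"ay": 0,"az": 0,"jaw": 0.04},{"dx": 0,"dy": 0,"dz": 0.006,"ax": 0,"ay": 0,"az": 0,"jaw": 0.04},{"dx": 0,"dy": 0,"dz": 0.002,"ax": 0,"ay": 0,"az": 0,"jaw": 0.04},{"dx": 0,"dy": 0,"dz": 0,"ax": 0,"ay": 0,"az": 0,"jaw": 0.04}])

```text
time: 27.7
ee_pos: [0.5124, 0.0136, 0.0169]
tcp_rot: [[-1.0, -0.018, 0.0], [-0.018, 1.0, 0.0], [-0.0, 0.0, -1.0]]
ft_force: [0.4, -0.6, -3.0]
grip_width: 0.632
gripper_force: 35.0
```

```bash
python3 d.py .512 .01 .0163 0.7
```

```text
t 27.7 pos [0.5124 0.0136 0.0169] shift [ 0.0005 -0.0035  0.0006] az 0.31 tilt [ 0.0067  0.0036 -0.    ] w 0.0557 F 34.99772415496409 [ 0.427  -0.6261 -3.0252]
```

Call:
carry_out(rows=[{"dx": 0,"dy": 0,"dz": 0.001,"ax": 0,"ay": 0,"az": 0,"jaw": 0.04},{"dx": 0,"dy": 0,"dz": 0,"ax": 0,"ay": 0,"az": 0,"jaw": 0.04},{"dx": 0,"dy": 0,"dz": 0,"ax": 0,"ay": 0,"az": 0,"jaw": 0.076},{"dx": 0,"dy": 0,"dz": 0,"ax": 0,"ay": 0,"az": 0,"jaw": 0.076},{"dx": 0,"dy": 0,"dz": 0,"ax": 0,"ay": 0,"az": 0,"jaw": 0.076},{"dx": 0,"dy": 0,"dz": -0.03,"ax": 0,"ay": 0,"az": 0,"jaw": 0.076},{"dx": 0,"dy": 0,"dz": -0.04,"ax": 0,"ay": 0,"az": 0,"jaw": 0.076},{"dx": 0,"dy": 0,"dz": -0.04,"ax": 0,"ay": 0,"az": 0,"jaw": 0.076}])

```text
time: 28.5
ee_pos: [0.5116, 0.0131, 0.1264]
tcp_rot: [[-1.0, -0.017, -0.001], [-0.017, 1.0, 0.0], [0.001, 0.0, -1.0]]
ft_force: [0.0, -0.2, 1.3]
grip_width: 0.863
gripper_force: 0.0
```

Call:
carry_out(rows=[{"dx": 0,"dy": -0.01,"dz": -0.04,"ax": 0,"ay": 0,"az": 0,"jaw": 0.076},{"dx": 0,"dy": -0.03,"dz": -0.04,"ax": 0,"ay": 0,"az": 0,"jaw": 0.076},{"dx": 0,"dy": -0.035,"dz": -0.04,"ax": 0,"ay": 0,"az": 0,"jaw": 0.076},{"dx": 0,"dy": -0.035,"dz": -0.04,"ax": 0,"ay": 0,"az": 0,"jaw": 0.076},{"dx": 0,"dy": -0.035,"dz": -0.03,"ax": 0,"ay": 0,"az": 0,"jaw": 0.076},{"dx": 0,"dy": -0.035,"dz": 0,"ax": 0,"ay": 0,"az": 0,"jaw": 0.088},{"dx": 0,"dy": -0.035,"dz": 0,"ax": 0,"ay": 0,"az": 0,"jaw": 0.088},{"dx": 0,"dy": -0.015,"dz": 0,"ax": 0,"ay": 0,"az": 0,"jaw": 0.088}])

```text
time: 29.3
ee_pos: [0.5161, -0.2154, 0.3114]
tcp_rot: [[-1.0, -0.015, 0.001], [-0.015, 1.0, -0.001], [-0.001, -0.001, -1.0]]
ft_force: [0.4, 0.1, -1.0]
grip_width: 0.998
gripper_force: 0.0
```

Call:
carry_out(rows=[{"dx": 0,"dy": 0,"dz": 0,"ax": 0,"ay": 0,"az": 0,"jaw": 0.088},{"dx": 0,"dy": 0,"dz": 0,"ax": 0,"ay": 0,"az": 0,"jaw": 0.088}])

```text
time: 29.5
ee_pos: [0.516, -0.2119, 0.3104]
tcp_rot: [[-1.0, -0.017, -0.001], [-0.017, 1.0, 0.001], [0.001, 0.001, -1.0]]
ft_force: [-0.5, 0.5, -0.0]
grip_width: 1.001
gripper_force: 0.0
```

```bash
python3 d.py .45 -.25 .2 0; python3 - <<'E'
from h import *
b=snap('wrist','wI')['pixels'];a=snap('scene','sc6')['pixels'][160:280,130:450]; snap('side','sd6')
cv2.imwrite('pics/v6.png',np.vstack([cv2.resize(a,(560,210)),b[:390]])[:,:,::-1])
E
```

```text
t 29.5 pos [ 0.516  -0.2119  0.3104] shift [ 0.0665 -0.0371  0.1104] az 0.97 tilt [ 0.0765 -0.0447 -0.    ] w 0.0882 F 0.0 [-0.4985  0.4641 -0.048 ]
```

View pics/v6.png

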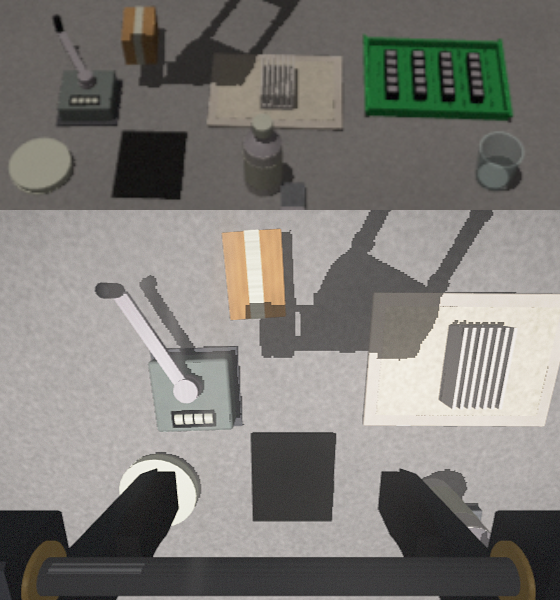

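The sink stands fins-up on the plate (480,365). In the panel the carton top is at (222–287, 230–318), the mat at (252–335, 432–520), the lever pin at (109,290) and the pivot at (185,390), all minus 210 rows in the image. Measure them.

```bash
python3 - <<'E'
from h import *
np.set_printoptions(precision=4,suppress=True)
W=load('wI');S=load('sc6');D=load('sd6')
def rect(s,m,z,roi):
    k=np.zeros_like(m,np.uint8);x0,y0,x1,y1=roi;k[y0:y1,x0:x1]=m[y0:y1,x0:x1]; k=cv2.morphologyEx(k,cv2.MORPH_CLOSE,np.ones((15,15))); k=cv2.morphologyEx(k,cv2.MORPH_OPEN,np.ones((3,3)))
    c=max(cv2.findContours(k,0,1)[0],key=cv2.contourArea);h=cv2.convexHull(c)
    q=cv2.approxPolyDP(h,4,True)[:,0]; X=onz(s,q,z)[:,:2]; print(np.c_[q,X]); r=cv2.minAreaRect((onz(s,h[:,0],z)[:,:2]*1e3).astype(np.float32));print(r); return q
p=W['pixels'].astype(int); org=(p[...,0]-p[...,2]>40)
q=rect(W,org,.066,(200,10,310,120))
print('mat');rect(W,p.max(2)<60,.003,(240,215,345,318))
for nm,(x0,y0,x1,y1) in(('S',(185,155,215,205)),('D',(360,180,410,225))):
    s=load({'S':'sc6','D':'sd6'}[nm]);pp=s['pixels'].astype(int);m=(pp[...,0]-pp[...,2]>30); k=np.zeros(m.shape,np.uint8);k[y0:y1,x0:x1]=m[y0:y1,x0:x1];k=cv2.morphologyEx(k,cv2.MORPH_CLOSE,np.ones((9,9)));c=max(cv2.findContours(k,0,1)[0],key=cv2.contourArea);print(nm,cv2.approxPolyDP(cv2.convexHull(c),2,True)[:,0].tolist())
print('pinW',onz(W,[(109,80)],.09),'arm/pivotW',onz(W,[(185,181)],.062))
# sink on plate
g=p.min(2)>215; 
E
```

```text
[[280.      19.       0.3791  -0.2125]
 [284.     105.       0.4569  -0.207 ]
 [230.     109.       0.4617  -0.2611]
 [222.      23.       0.3835  -0.2669]]
((420.3688659667969, -236.52291870117188), (79.67864227294922, 56.2755241394043), 4.60431432723999)
mat
[[318.     223.       0.6065  -0.1589]
 [334.     239.       0.6285  -0.1369]
 [330.     309.       0.7342  -0.1356]
 [254.     309.       0.736   -0.2413]
 [252.     223.       0.608   -0.2436]]
((671.0932006835938, -189.65274047851562), (128.01727294921875, 108.15727233886719), 0.9861674308776855)
S [[214, 164], [214, 190], [202, 196], [199, 182], [200, 166]]
D [[370, 191], [399, 198], [391, 224], [378, 224], [363, 219]]
pinW [[ 0.4361 -0.369   0.09  ]] arm/pivotW [[ 0.5382 -0.3117  0.062 ]]
```

Call:
carry_out(rows=[{"dx": 0.03,"dy": -0.008,"dz": 0.03,"ax": 0,"ay": 0,"az": 0,"jaw": 0.076},{"dx": 0.03,"dy": -0.008,"dz": 0.03,"ax": 0,"ay": 0,"az": 0,"jaw": 0.076},{"dx": 0.03,"dy": -0.008,"dz": 0.03,"ax": 0,"ay": 0,"az": 0,"jaw": 0.076},{"dx": 0.006,"dy": 0,"dz": 0.03,"ax": 0,"ay": 0,"az": -3.4,"jaw": 0.076},{"dx": 0,"dy": 0,"dz": 0.03,"ax": 0,"ay": 0,"az": 0,"jaw": 0.076},{"dx": 0,"dy": 0,"dz": 0.03,"ax": 0,"ay": 0,"az": 0,"jaw": 0.076},{"dx": 0,"dy": 0,"dz": 0,"ax": 0,"ay": 0,"az": 0,"jaw": 0.076},{"dx": 0,"dy": 0,"dz": 0,"ax": 0,"ay": 0,"az": 0,"jaw": 0.076}])

```text
time: 30.45
ee_pos: [0.4206, -0.2375, 0.131]
tcp_rot: [[-0.997, -0.078, -0.001], [-0.078, 0.997, 0.001], [0.001, 0.001, -1.0]]
ft_force: [0.2, 0.4, 0.5]
grip_width: 0.862
gripper_force: 0.0
```

```bash
python3 d.py .4204 -.2365 .03 4.4; python3 - <<'E'
from h import *
np.set_printoptions(precision=4,suppress=True)
D=load('sd6');S=load('sc6')
X=np.array([[.3791,-.2125],[.4569,-.207],[.4617,-.2611],[.3835,-.2669]])
for s in(D,S): print(proj(s,np.c_[X,[.066]*4]).round(1).tolist())
W=load('wI'); print(tri(W,(284,105),D,(370,191)))
s=snap('wrist','wJ')
p=s['pixels'].astype(int);m=((p[...,0]-p[...,2])>40).astype(np.uint8);m[300:]=0
m=cv2.morphologyEx(m,cv2.MORPH_CLOSE,np.ones((31,31)));c=max(cv2.findContours(m,0,1)[0],key=cv2.contourArea);q=cv2.approxPolyDP(cv2.convexHull(c),5,True)[:,0];print(np.c_[q,onz(s,q,.066)])
E
```

```text
t 30.45 pos [ 0.4206 -0.2375  0.131 ] shift [0.0001 0.0009 0.101 ] az 0.07 tilt [ 0.0471 -0.0496 -0.    ] w 0.0759 F 0.0 [0.2265 0.3567 0.4716]
[[395.4, 207.5], [365.8, 199.6], [371.2, 189.7], [400.1, 197.1]]
[[218.3, 163.2], [216.9, 181.9], [199.0, 182.5], [200.8, 163.7]]
(array([ 0.4527, -0.2081,  0.0944]), np.float64(0.003663709626713258))
[[318.     145.       0.371   -0.2192   0.066 ]
 [328.     160.       0.379   -0.2126   0.066 ]
 [324.     283.       0.4575  -0.2057   0.066 ]
 [237.     284.       0.4626  -0.2605   0.066 ]
 [232.     160.       0.3833  -0.2669   0.066 ]
 [242.     143.       0.3732  -0.2617   0.066 ]]
```

The top corners project onto the side view within 1.5 px, and the close wrist view agrees with them. Descend and grip.

Call:
carry_out(newtons=35, rows=[{"dx": 0,"dy": 0.001,"dz": 0.03,"ax": 0,"ay": 0,"az": 0,"jaw": 0.076},{"dx": 0,"dy": 0,"dz": 0.03,"ax": 0,"ay": 0,"az": 0,"jaw": 0.076},{"dx": 0,"dy": 0,"dz": 0.03,"ax": 0,"ay": 0,"az": 0,"jaw": 0.076},{"dx": 0,"dy": 0,"dz": 0.012,"ax": 0,"ay": 0,"az": 0,"jaw": 0.076},{"dx": 0,"dy": 0,"dz": 0,"ax": 0,"ay": 0,"az": 0,"jaw": 0.04},{"dx": 0,"dy": 0,"dz": 0,"ax": 0,"ay": 0,"az": 0,"jaw": 0.04},{"dx": 0,"dy": 0,"dz": 0,"ax": 0,"ay": 0,"az": 0,"jaw": 0.04},{"dx": 0,"dy": 0,"dz": 0,"ax": 0,"ay": 0,"az": 0,"jaw": 0.04}])

```text
time: 31.3
ee_pos: [0.422, -0.2379, 0.0308]
tcp_rot: [[-0.997, -0.076, 0.003], [-0.076, 0.997, -0.001], [-0.003, -0.001, -1.0]]
ft_force: [0.9, 2.9, 4.7]
grip_width: 0.631
gripper_force: 35.0
```

Call:
carry_out(rows=[{"dx": 0,"dy": 0,"dz": -0.02,"ax": 0,"ay": 0,"az": 0,"jaw": 0.04},{"dx": 0,"dy": 0,"dz": -0.03,"ax": 0,"ay": 0,"az": 0,"jaw": 0.04},{"dx": 0,"dy": 0,"dz": -0.03,"ax": 0,"ay": 0,"az": 0,"jaw": 0.04},{"dx": 0,"dy": 0,"dz": -0.02,"ax": 0,"ay": 0,"az": 3.5,"jaw": 0.04},{"dx": 0,"dy": 0,"dz": 0,"ax": 0,"ay": 0,"az": 0,"jaw": 0.04}])

```text
time: 31.8
ee_pos: [0.4227, -0.2389, 0.1323]
tcp_rot: [[-1.0, -0.015, 0.006], [-0.016, 1.0, -0.004], [-0.006, -0.004, -1.0]]
ft_force: [1.3, -1.3, -4.2]
grip_width: 0.631
gripper_force: 35.0
```

```bash
python3 d.py .671 -.1895 .13 1
```

```text
t 31.8 pos [ 0.4227 -0.2389  0.1323] shift [-0.2491  0.0456  0.0036] az -0.11 tilt [-0.2423  0.335  -0.    ] w 0.0556 F 34.99765536747873 [ 1.2954 -1.3135 -4.2209]
```

Call:
carry_out(rows=[{"dx": -0.02,"dy": 0.006,"dz": 0,"ax": 0,"ay": 0,"az": 0,"jaw": 0.04},{"dx": -0.03,"dy": 0.01,"dz": 0,"ax": 0,"ay": 0,"az": 0,"jaw": 0.04},{"dx": -0.03,"dy": 0.01,"dz": 0,"ax": 0,"ay": 0,"az": 0,"jaw": 0.04},{"dx": -0.03,"dy": 0.01,"dz": 0,"ax": 0,"ay": 0,"az": 0,"jaw": 0.04},{"dx": -0.03,"dy": 0.01,"dz": 0,"ax": 0,"ay": 0,"az": 0,"jaw": 0.04},{"dx": -0.03,"dy": 0,"dz": 0,"ax": 0,"ay": 0,"az": 0,"jaw": 0.04},{"dx": -0.03,"dy": 0,"dz": 0,"ax": 0,"ay": 0,"az": 0,"jaw": 0.04},{"dx": -0.03,"dy": 0,"dz": 0,"ax": 0,"ay": 0,"az": 0,"jaw": 0.04}])

```text
time: 32.6
ee_pos: [0.6496, -0.1871, 0.1261]
tcp_rot: [[-1.0, -0.018, -0.004], [-0.018, 1.0, 0.001], [0.004, 0.001, -1.0]]
ft_force: [-0.0, -1.0, -4.0]
grip_width: 0.63
gripper_force: 35.0
```

Call:
carry_out(rows=[{"dx": -0.019,"dy": 0,"dz": 0,"ax": 0,"ay": 0,"az": 0,"jaw": 0.04},{"dx": 0,"dy": 0,"dz": 0,"ax": 0,"ay": 0,"az": 0,"jaw": 0.04},{"dx": 0,"dy": 0,"dz": 0,"ax": 0,"ay": 0,"az": 0,"jaw": 0.04}])

```text
time: 32.9
ee_pos: [0.6672, -0.1871, 0.1264]
tcp_rot: [[-1.0, -0.017, -0.004], [-0.017, 1.0, 0.001], [0.004, 0.001, -1.0]]
ft_force: [-0.0, 0.1, -5.3]
grip_width: 0.634
gripper_force: 35.0
```

```bash
python3 d.py .671 -.1895 .034 1; python3 - <<'E'
from h import *
a=snap('scene','sc7')['pixels'][130:290,130:450]; snap('wrist','wK'); b=snap('side','sd7')['pixels'][110:290,180:440]
cv2.imwrite('pics/v7.png',np.vstack([cv2.resize(a,(560,280)),cv2.resize(b,(560,310))[:310]])[:,:,::-1])
E
```

```text
t 32.9 pos [ 0.6672 -0.1871  0.1264] shift [-0.0041 -0.0026  0.0924] az -0.03 tilt [ 0.061  -0.2415 -0.    ] w 0.0559 F 34.99709401745349 [-0.0027  0.0638 -5.3112]
```

View pics/v7.png

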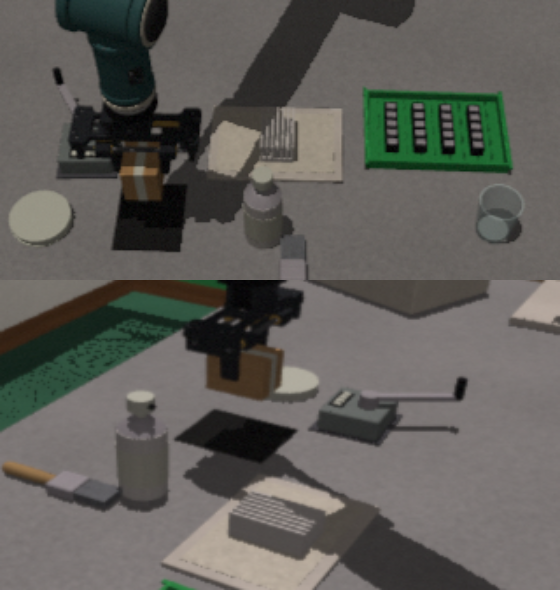

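The carton is held level over the mat (142,175 top; 245,372 bottom). The sink is on the plate, and the lever (460,388) is clear. Lower.

Call:
carry_out(rows=[{"dx": -0.004,"dy": -0.0025,"dz": 0.03,"ax": 0,"ay": 0,"az": 0,"jaw": 0.04},{"dx": 0,"dy": 0,"dz": 0.03,"ax": 0,"ay": 0,"az": 0,"jaw": 0.04},{"dx": 0,"dy": 0,"dz": 0.02,"ax": 0,"ay": 0,"az": 0,"jaw": 0.04},{"dx": 0,"dy": 0,"dz": 0.01,"ax": 0,"ay": 0,"az": 0,"jaw": 0.04},{"dx": 0,"dy": 0,"dz": 0.002,"ax": 0,"ay": 0,"az": 0,"jaw": 0.04},{"dx": 0,"dy": 0,"dz": 0,"ax": 0,"ay": 0,"az": 0,"jaw": 0.04}])

```text
time: 33.65
ee_pos: [0.6729, -0.1902, 0.0375]
tcp_rot: [[-1.0, -0.016, 0.001], [-0.016, 1.0, -0.0], [-0.001, -0.0, -1.0]]
ft_force: [0.1, 0.3, -4.3]
grip_width: 0.634
gripper_force: 35.0
```

```bash
python3 d.py .671 -.1895 .034 1
```

```text
t 33.65 pos [ 0.6729 -0.1902  0.0375] shift [0.0019 0.0007 0.0035] az -0.11 tilt [-0.0142  0.0352 -0.    ] w 0.0559 F 34.997152565047145 [ 0.0718  0.3432 -4.2559]
```

Call:
carry_out(rows=[{"dx": 0,"dy": 0,"dz": 0.0035,"ax": 0,"ay": 0,"az": 0,"jaw": 0.04},{"dx": 0,"dy": 0,"dz": 0,"ax": 0,"ay": 0,"az": 0,"jaw": 0.04},{"dx": 0,"dy": 0,"dz": 0,"ax": 0,"ay": 0,"az": 0,"jaw": 0.076},{"dx": 0,"dy": 0,"dz": 0,"ax": 0,"ay": 0,"az": 0,"jaw": 0.076},{"dx": 0,"dy": 0,"dz": 0,"ax": 0,"ay": 0,"az": 0,"jaw": 0.076},{"dx": 0,"dy": 0,"dz": -0.03,"ax": 0,"ay": 0,"az": 0,"jaw": 0.076},{"dx": 0,"dy": 0,"dz": -0.04,"ax": 0,"ay": 0,"az": 0,"jaw": 0.076},{"dx": 0,"dy": 0,"dz": -0.04,"ax": 0,"ay": 0,"az": 0,"jaw": 0.076}])

```text
time: 34.45
ee_pos: [0.6725, -0.1898, 0.1444]
tcp_rot: [[-1.0, -0.016, -0.001], [-0.016, 1.0, 0.0], [0.001, 0.0, -1.0]]
ft_force: [0.3, -0.4, 0.4]
grip_width: 0.869
gripper_force: 0.0
```

Call:
carry_out(rows=[{"dx": 0.03,"dy": -0.02,"dz": -0.04,"ax": 0,"ay": 0,"az": 0,"jaw": 0},{"dx": 0.03,"dy": -0.02,"dz": -0.03,"ax": 0,"ay": 0,"az": 0,"jaw": 0},{"dx": 0.03,"dy": -0.02,"dz": 0,"ax": 0,"ay": 0,"az": 0,"jaw": 0},{"dx": 0.03,"dy": -0.02,"dz": 0,"ax": 0,"ay": 0,"az": 0,"jaw": 0},{"dx": 0.03,"dy": -0.02,"dz": 0,"ax": 0,"ay": 0,"az": 0,"jaw": 0},{"dx": 0.03,"dy": -0.03,"dz": 0,"ax": 0,"ay": 0,"az": 0,"jaw": 0},{"dx": 0,"dy": -0.03,"dz": 0,"ax": 0,"ay": 0,"az": 0,"jaw": 0},{"dx": 0,"dy": 0,"dz": 0,"ax": 0,"ay": 0,"az": 0,"jaw": 0}])

```text
time: 35.25
ee_pos: [0.4968, -0.3547, 0.2117]
tcp_rot: [[-1.0, -0.012, 0.002], [-0.012, 1.0, -0.003], [-0.002, -0.003, -1.0]]
ft_force: [-0.3, -0.7, 0.5]
grip_width: 0.161
gripper_force: 0.0
```

```bash
python3 d.py .436 -.41 .2 1; python3 - <<'E'
from h import *
np.set_printoptions(precision=4,suppress=True)
s=snap('wrist','wL'); snap('scene','sc8')
# carton on mat check
p=s['pixels'].astype(int)
def dark(s,c,r=35,T=70):
    g=s['pixels'].max(2);x,y=[int(v) for v in c];x0=max(x-r,0);y0=max(y-r,0);k=(g[y0:y+r,x0:x+r]<T).astype(np.uint8);n,l,st,ce=cv2.connectedComponentsWithStats(k)
    return [(st[i]+[x0,y0,0,0,0]).tolist() for i in range(1,n) if st[i,4]>8]
for f in('wI','wL','sd6','sc6'):
    S=load(f); c=proj(S,[.436,-.369,.09])[0]; print(f,c,dark(S,c,18 if f[0]=='s' else 40))
E
```

```text
t 35.25 pos [ 0.4968 -0.3547  0.2117] shift [ 0.0615 -0.0546  0.0118] az -0.3 tilt [-0.1602  0.1031  0.    ] w 0.0142 F 0.0 [-0.3426 -0.6992  0.4574]
wI [108.9684  79.9338] []
wL [259.4203 112.5396] [[247, 100, 17, 22, 95]]
sd6 [394.2175 167.8165] [[381, 167, 16, 13, 71]]
sc6 [163.9082 169.7296] [[160, 168, 7, 11, 46]]
```

```bash
python3 - <<'E'
from h import *
np.set_printoptions(precision=4,suppress=True,linewidth=200)
s=load('wL'); print(s['pixels'].max(2)[88:140:2,232:292:2])
s=load('sd6'); print(s['pixels'].max(2)[160:186,376:402])
E
```

```text
[[215 207 206 200 204 207 215 214 211 215 216 215 210 205 211 213 215 212 209 204 102 106 107 106 106 193 212 207 213 215]
 [213 210 206 204 203 209 211 208 206 214 218 216 211 206 209 207 216 178 100 103 109 112 112 111 115 108 178 212 212 208]
 [208 210 212 212 205 211 211 207 208 217 217 216 211 207 204 206 177 109 113 110 115 114 114 114 112 115 188 215 212 211]
 [208 200 208 214 211 212 214 212 213 215 218 215 216 210 211 160 108 111 116 111 115 116 113 112 116 112 188 215 215 211]
 [206 207 215 216 213 209 212 214 213 215 212 213 211 211 210 164 117 111 115 113 114 115 116 115 113 113 184 213 214 214]
 [205 213 216 179 129 112 114 112 113 111 111 109 118 114 113 113 112 110 113 114 112 116 113 113 111 123 191 207 212 215]
 [214 215 219 174 117 116 109 110 112 112  94  67  87 108 114 114 116 116 109 111 114 113 113 111 111 202 212 208 211 217]
 [215 215 217 169 113 117 112 116  90  58  59  62  56  56  82 116 112 112 111 110 113 110 112 109 105 198 209 208 208 216]
 [213 212 205 157 119 114 114  77  70  74  72  69  60  58  59  81 113 111 113 110 116 118 115 111 109 105 192 209 20
[... 4181 characters left out ...]
  68  68  66  57  42  41  70 116 124 123 121 121 121 121]
 [ 89  90  89  89  87  89  90  89  89  89  89  88  91  90  89  87  82  86 114 123 125 123 122 122 123 123]
 [120 121 120 118 117 118 119 118 116 117 118 119 120 120 118 118 118 120 125 125 123 122 123 122 124 122]
 [124 125 125 121 121 124 123 122 123 122 122 123 124 123 125 123 124 123 123 124 123 122 120 121 121 121]
 [123 124 124 121 119 120 122 125 125 124 125 123 123 124 123 126 123 125 123 125 125 123 120 122 123 121]
 [122 123 122 121 119 122 123 122 122 123 123 124 124 122 122 122 122 123 123 121 122 121 122 123 123 123]
 [123 125 123 122 122 121 123 122 124 122 123 123 123 122 123 123 122 123 122 121 119 121 122 123 122 123]]
```

```bash
python3 - <<'E'
from h import *
np.set_printoptions(precision=4,suppress=True,linewidth=200)
W=load('wL');D=load('sd6');I=load('wI')
print(onz(W,(251,113.5),.092),tri(W,(251,113.5),D,(394.6,167.5)))
P=onz(W,(251,113.5),.092)[0]
# hub: bright blob in wL / wI
for s,f in((W,'wL'),(I,'wI')):
    c=proj(s,[.538,-.312,.065])[0];x,y=c.astype(int);k=(s['pixels'].min(2)>200).astype(np.uint8);k2=np.zeros_like(k);k2[max(y-40,0):y+40,x-40:x+40]=k[max(y-40,0):y+40,x-40:x+40]
    k2=cv2.morphologyEx(k2,cv2.MORPH_OPEN,cv2.getStructuringElement(2,(19,19) if f=='wI' else (25,25)));m=cv2.moments(k2,True)
    if m['m00']: u=(m['m10']/m['m00'],m['m01']/m['m00']);print(f,c,u,m['m00'],onz(s,u,.062))
E
```

```text
[[ 0.4366 -0.3747  0.092 ]] (array([ 0.4367, -0.375 ,  0.088 ]), np.float64(0.00032866006575374516))
wL [329.0867 235.7251] (329.9514705882353, 235.09264705882353) 680.0 [[ 0.5387 -0.3109  0.062 ]]
wI [184.0762 181.5185] (185.0, 181.0) 411.0 [[ 0.5382 -0.3117  0.062 ]]
```

Pin (.4366,-.3747,~.090), pivot (.5385,-.311): 120 mm apart as stated. At the stop the pin should be near (.430,-.260). Go down on the pin's -y side with the fingers shut.

Call:
carry_out(rows=[{"dx": 0.03,"dy": -0.028,"dz": 0,"ax": 0,"ay": 0,"az": 0,"jaw": 0},{"dx": 0.03,"dy": -0.032,"dz": 0,"ax": 0,"ay": 0,"az": 0,"jaw": 0},{"dx": 0,"dy": 0,"dz": 0.02,"ax": 0,"ay": 0,"az": 0,"jaw": 0},{"dx": 0,"dy": 0,"dz": 0.03,"ax": 0,"ay": 0,"az": 0,"jaw": 0},{"dx": 0,"dy": 0,"dz": 0.03,"ax": 0,"ay": 0,"az": 0,"jaw": 0},{"dx": 0,"dy": 0,"dz": 0.03,"ax": 0,"ay": 0,"az": 0,"jaw": 0},{"dx": 0,"dy": 0,"dz": 0.03,"ax": 0,"ay": 0,"az": 0,"jaw": 0},{"dx": 0,"dy": 0,"dz": 0,"ax": 0,"ay": 0,"az": 0,"jaw": 0}])

```text
time: 36.15
ee_pos: [0.4363, -0.4081, 0.0659]
tcp_rot: [[-1.0, -0.017, -0.006], [-0.017, 1.0, 0.007], [0.006, 0.007, -1.0]]
ft_force: [0.4, 1.1, -0.9]
grip_width: 0.003
gripper_force: 0.0
```

```bash
python3 d.py .4366 -.412 .068 0; python3 -c "
from h import *
snap('side','sd9');snap('scene','sc9')"
```

```text
t 36.15 pos [ 0.4363 -0.4081  0.0659] shift [-0.0002 -0.0039 -0.0021] az 0.98 tilt [ 0.4045 -0.3591 -0.    ] w 0.0003 F 0.0 [ 0.3925  1.122  -0.8942]
```

Call:
carry_out(rows=[{"dx": 0,"dy": 0.009,"dz": -0.002,"ax": 0,"ay": 0,"az": 0,"jaw": 0},{"dx": 0.006,"dy": 0.013,"dz": 0,"ax": 0,"ay": 0,"az": 0,"jaw": 0},{"dx": 0.006,"dy": 0.0135,"dz": 0,"ax": 0,"ay": 0,"az": 0,"jaw": 0},{"dx": 0.003,"dy": 0.015,"dz": 0,"ax": 0,"ay": 0,"az": 0,"jaw": 0},{"dx": 0.002,"dy": 0.015,"dz": 0,"ax": 0,"ay": 0,"az": 0,"jaw": 0},{"dx": -0.001,"dy": 0.015,"dz": 0,"ax": 0,"ay": 0,"az": 0,"jaw": 0},{"dx": -0.002,"dy": 0.015,"dz": 0,"ax": 0,"ay": 0,"az": 0,"jaw": 0},{"dx": 0,"dy": 0,"dz": 0,"ax": 0,"ay": 0,"az": 0,"jaw": 0}])

```text
time: 37.05
ee_pos: [0.4228, -0.3147, 0.0723]
tcp_rot: [[-1.0, -0.017, -0.001], [-0.017, 1.0, 0.001], [0.001, 0.001, -1.0]]
ft_force: [-2.5, -3.9, 0.1]
grip_width: -0.002
gripper_force: 1.7
```

```bash
python3 d.py .430 -.2842 .068 0; python3 - <<'E'
from h import *
a=snap('side','sd10')['pixels'][110:230,320:460]; b=snap('wrist','wM')['pixels']; snap('scene','sc10')
# pin dark blob in side view
g=load('sd10')['pixels'].max(2)
for th in (0,30,43,57.3):
    ph=np.radians(211.9-th); print(th,proj(load('sd10'),[.5385+.12*np.cos(ph),-.3112+.12*np.sin(ph),.09])[0].round(1))
E
```

```text
t 37.05 pos [ 0.4228 -0.3147  0.0723] shift [-0.0078  0.0303  0.0043] az 1.0 tilt [ 0.0557 -0.0336 -0.    ] w -0.0002 F 1.684362106025219 [-2.4551 -3.8563  0.0711]
0 [394.6 166.9]
30 [394.4 177.8]
43 [390.5 181.9]
57.3 [383.7 185.7]
```

The reaction of ~4.6 N matches the lever spring, so the fingers are on the pin. Continue to the stop.

Call:
carry_out(rows=[{"dx": -0.003,"dy": 0.012,"dz": 0.003,"ax": 0,"ay": 0,"az": 0,"jaw": 0},{"dx": -0.004,"dy": 0.012,"dz": 0,"ax": 0,"ay": 0,"az": 0,"jaw": 0},{"dx": -0.001,"dy": 0.004,"dz": 0,"ax": 0,"ay": 0,"az": 0,"jaw": 0},{"dx": 0,"dy": 0,"dz": 0,"ax": 0,"ay": 0,"az": 0,"jaw": 0}])

```text
time: 37.6
ee_pos: [0.4313, -0.2888, 0.0698]
tcp_rot: [[-1.0, -0.017, 0.001], [-0.017, 1.0, -0.001], [-0.001, -0.001, -1.0]]
ft_force: [-0.6, -4.7, 0.8]
grip_width: 0.003
gripper_force: 2.3
```

Call:
carry_out(rows=[{"dx": -0.001,"dy": 0.003,"dz": 0,"ax": 0,"ay": 0,"az": 0,"jaw": 0},{"dx": 0,"dy": 0,"dz": 0,"ax": 0,"ay": 0,"az": 0,"jaw": 0}])

```text
time: 37.8
ee_pos: [0.4321, -0.2863, 0.0698]
tcp_rot: [[-1.0, -0.016, 0.001], [-0.016, 1.0, -0.001], [-0.001, -0.001, -1.0]]
ft_force: [0.4, -4.7, 0.8]
grip_width: 0.007
gripper_force: 2.5
```

Call:
carry_out(rows=[{"dx": -0.001,"dy": 0.003,"dz": 0,"ax": 0,"ay": 0,"az": 0,"jaw": 0},{"dx": 0,"dy": 0,"dz": 0,"ax": 0,"ay": 0,"az": 0,"jaw": 0}])

```text
time: 38.0
ee_pos: [0.4331, -0.2834, 0.0698]
tcp_rot: [[-1.0, -0.016, 0.002], [-0.016, 1.0, -0.001], [-0.001, -0.001, -1.0]]
ft_force: [1.0, -4.8, 0.7]
grip_width: 0.003
gripper_force: 2.7
```

Call:
carry_out(rows=[{"dx": -0.001,"dy": 0.003,"dz": 0,"ax": 0,"ay": 0,"az": 0,"jaw": 0},{"dx": 0,"dy": 0,"dz": 0,"ax": 0,"ay": 0,"az": 0,"jaw": 0}])

```text
time: 38.2
ee_pos: [0.4341, -0.281, 0.0699]
tcp_rot: [[-1.0, -0.016, 0.002], [-0.016, 1.0, -0.002], [-0.002, -0.002, -1.0]]
ft_force: [1.0, -7.2, -0.3]
grip_width: 0.006
gripper_force: 3.4
```

Call:
carry_out(rows=[{"dx": -0.001,"dy": 0.002,"dz": 0,"ax": 0,"ay": 0,"az": 0,"jaw": 0},{"dx": 0,"dy": 0,"dz": 0,"ax": 0,"ay": 0,"az": 0,"jaw": 0}])

```text
time: 38.4
ee_pos: [0.4344, -0.2803, 0.0699]
tcp_rot: [[-1.0, -0.017, 0.0], [-0.017, 1.0, -0.005], [-0.0, -0.005, -1.0]]
ft_force: [-3.2, -12.2, -1.3]
grip_width: 0.009
gripper_force: 6.0
```

Call:
carry_out(rows=[{"dx": 0,"dy": 0.002,"dz": 0,"ax": 0,"ay": 0,"az": 0,"jaw": 0},{"dx": 0,"dy": 0,"dz": 0,"ax": 0,"ay": 0,"az": 0,"jaw": 0}])

```text
time: 38.6
ee_pos: [0.4346, -0.2798, 0.0701]
tcp_rot: [[-1.0, -0.018, 0.001], [-0.018, 1.0, -0.007], [-0.001, -0.007, -1.0]]
ft_force: [-2.2, -17.8, -2.5]
grip_width: 0.006
gripper_force: 8.4
```

The force climbs to 18 N with no further travel, so the lever is at its stop. Back off along the arc, then rise clear.

Call:
carry_out(rows=[{"dx": 0.006,"dy": -0.02,"dz": 0,"ax": 0,"ay": 0,"az": 0,"jaw": 0},{"dx": 0.005,"dy": -0.02,"dz": 0,"ax": 0,"ay": 0,"az": 0,"jaw": 0},{"dx": 0.003,"dy": -0.02,"dz": 0,"ax": 0,"ay": 0,"az": 0,"jaw": 0},{"dx": -0.004,"dy": -0.025,"dz": 0,"ax": 0,"ay": 0,"az": 0,"jaw": 0},{"dx": -0.006,"dy": -0.025,"dz": 0,"ax": 0,"ay": 0,"az": 0,"jaw": 0},{"dx": -0.006,"dy": -0.03,"dz": 0,"ax": 0,"ay": 0,"az": 0,"jaw": 0},{"dx": 0,"dy": -0.01,"dz": 0,"ax": 0,"ay": 0,"az": 0,"jaw": 0},{"dx": 0,"dy": 0,"dz": -0.03,"ax": 0,"ay": 0,"az": 0,"jaw": 0}])

```text
time: 39.4
ee_pos: [0.4356, -0.4232, 0.0945]
tcp_rot: [[-1.0, -0.014, -0.007], [-0.014, 1.0, 0.009], [0.007, 0.009, -1.0]]
ft_force: [-0.3, 0.9, -0.9]
grip_width: 0.008
gripper_force: 0.0
```

Call:
carry_out(rows=[{"dx": 0,"dy": 0,"dz": -0.04,"ax": 0,"ay": 0,"az": 0,"jaw": 0},{"dx": 0,"dy": 0,"dz": -0.04,"ax": 0,"ay": 0,"az": 0,"jaw": 0},{"dx": 0,"dy": 0,"dz": -0.04,"ax": 0,"ay": 0,"az": 0,"jaw": 0},{"dx": 0,"dy": 0,"dz": -0.04,"ax": 0,"ay": 0,"az": 0,"jaw": 0},{"dx": 0,"dy": 0,"dz": 0,"ax": 0,"ay": 0,"az": 0,"jaw": 0},{"dx": 0,"dy": 0,"dz": 0,"ax": 0,"ay": 0,"az": 0,"jaw": 0}])

```text
time: 40.0
ee_pos: [0.4388, -0.4249, 0.2603]
tcp_rot: [[-1.0, -0.016, 0.001], [-0.016, 1.0, 0.0], [-0.001, 0.0, -1.0]]
ft_force: [0.9, 0.5, -1.4]
grip_width: 0.002
gripper_force: 0.0
```

```bash
python3 - <<'E'
from h import *
a=snap('scene','sc11')['pixels'][150:320,130:450]; b=snap('side','sd11')['pixels'][130:420,120:500]
cv2.imwrite('pics/v8.png',np.vstack([cv2.resize(a,(560,297)),np.pad(cv2.resize(b,(396,303)),((0,0),(0,164),(0,0)))])[:,:,::-1])
s=load('sd11');g=s['pixels'].max(2)[160:186,380:402]; print(np.argwhere(g<40).mean(0)+[160,380])
g=load('sd6')['pixels'].max(2)[160:186,380:402]; print(np.argwhere(g<40).mean(0)+[160,380])
E
```

```text
[172.68888889 393.28888889]
[172.54761905 393.30952381]
```

View pics/v8.png

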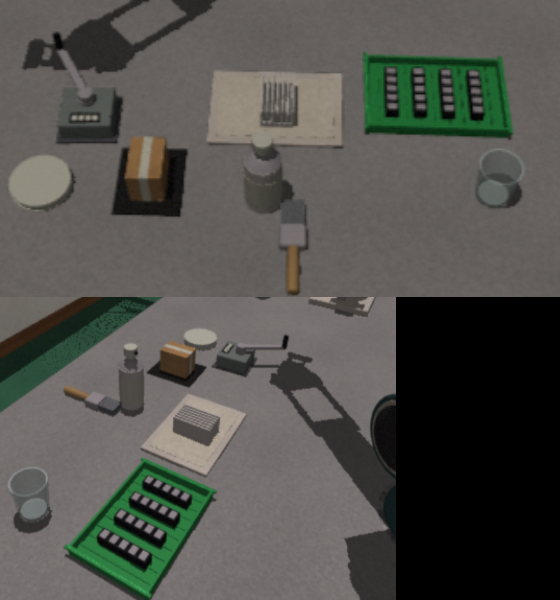

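The carton stands on the mat (148,168), the sink is fins-up on the plate (279,101), four bars lie in the tray, and the cap is up. The lever is back at rest, with its pin blob at the same side-view pixel as before. The bystanders haven't moved.

```bash
python3 -c "
from plant import robot
print(robot.job_done())"
```

```text
the job is handed in; nothing more can be done
None
```

The job is done and handed in: all four bars lie flat in the tray, the bare plate was sprayed, the sink is on the plate fins up, the carton is on the mat, and the lever went to its stop and sprang back, with the brush, beaker and reel untouched.

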